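# Clear the repair bench and lock the parts case

## Task

Clear up the bench after a repair: stand the toppled white bottles upright on the black rubber mat, and sort the loose pieces, heat sinks into the black hinged parts case and screwdrivers flat in the open grey tool tray. With the heat sinks in, shut the case's lid fully, and only then turn its steel turnbutton square across the lid to lock it. Leave the solder reel and the jar where they are.

Things in the scene. Friction and masses are not known exactly. Their poses are not given: they have to be found in the camera images.
- bottle0: Toppled square white bottle with a round black cap, lying on its side: body 46 x 46 x 85 mm, cap 28 mm across, 125 mm long in all, about 0.2 kg. Origin on the bottle's axis at half its length (62.5 mm from the base); z runs along the axis from base to cap. It starts with the cap pointing sideways or outward. It grips flat on two facing sides of the square body. None if absent.
- bottle1: Toppled square white bottle with a round black cap, lying on its side: body 46 x 46 x 85 mm, cap 28 mm across, 125 mm long in all, about 0.2 kg. Origin on the bottle's axis at half its length (62.5 mm from the base); z runs along the axis from base to cap. It starts with the cap pointing sideways or outward. It grips flat on two facing sides of the square body. None if absent.
- sink0: Finned aluminium heat sink, a block 64 (x, along the fins) x 36 (y) x 28 mm high, about 0.12 kg, fins up. Origin at the centre of its underside. Grips across y. None if absent.
- sink1: Finned aluminium heat sink, a block 64 (x, along the fins) x 36 (y) x 28 mm high, about 0.12 kg, fins up. Origin at the centre of its underside. Grips across y. None if absent.
- sink2: Finned aluminium heat sink, a block 64 (x, along the fins) x 36 (y) x 28 mm high, about 0.12 kg, fins up. Origin at the centre of its underside. Grips across y. None if absent.
- driver0: Screwdriver with a square black handle, lying flat, 150 mm long along x: handle 24 x 24 mm from x = -75 to 0 mm, steel shaft 8 mm thick from 0 to +75 mm; centre of mass about 29 mm from the middle towards the handle end, about 0.07 kg. Origin under the middle of its length, on the plane it lies on.
- driver1: Screwdriver with a square black handle, lying flat, 150 mm long along x: handle 24 x 24 mm from x = -75 to 0 mm, steel shaft 8 mm thick from 0 to +75 mm; centre of mass about 29 mm from the middle towards the handle end, about 0.07 kg. Origin under the middle of its length, on the plane it lies on.
- mat: Fixed flat black rubber mat, 120 (x) x 200 mm (y), 4 mm thick, at the left of the bench; origin at the centre of its underside. Its x points roughly away from the robot.
- tray: Fixed open grey tool tray at the right of the bench, 130 (x) x 210 (y) x 30 mm high outside, walls and floor 4 mm; origin at the centre of its underside. Its x points roughly away from the robot, so a screwdriver fits in along y.
- case: Fixed black parts case, an open box 170 (x) x 230 (y) x 50 mm high outside, walls and floor 5 mm, with a lid; origin at the centre of its underside, x points away from the robot. A lug 34 (x) x 40 (y) x 58 mm high in the middle of its front (-x) wall carries the turnbutton.
- lid (a joint): Lid of the case, a plate 170 x 230 x 8 mm hinged along the case's far (+x) rim at height 50 mm. 0 = shut, lying on the rim (its top then 58 mm up); grows as it swings up, 1.57 would be upright, stop at 1.4. It starts raised, leaning a little over the case; its stiff hinge (about 0.2 N m) stays where it is left, so it must be pushed all the way down.
- lid_hinge (a point): Middle of the lid's hinge line, at its lower face: case x = +85 mm, height 50 mm. The hinge runs along the case's y.
- lid_edge (a point): Middle of the lid's free edge, on its outer (upper when shut) face, 170 mm from the hinge.
- turnbutton (a joint): Steel bar 80 x 14 x 18 mm high on the case's front lug, on an upright pivot (friction 0.04 N m, stays where left, stops at -0.4 and 1.65). 0 = along the front edge, long arm to the case's +y, clear of the lid; grows clockwise seen from above; 1.57 = long arm along the case's +x, over the lid. Its underside is 60 mm up, 2 mm above the shut lid.
- button_pivot (a point): On the turnbutton's pivot axis at half its height (69 mm up), 103 mm in front (-x) of the case's centre.
- button_tip (a point): End of the turnbutton's long arm at half its height, 60 mm from the pivot (the short arm is 20 mm).
- reel: Bystander: solder reel, 64 mm across, 50 mm high, loose. Leave alone.
- jar: Bystander: jar 60 mm across, 60 mm high, loose. Leave alone.
Things that resemble listed ones, but are neither listed nor needed, are in the scene too. What is shaped like the bottle1 but blue or green is not meant.

How it is judged:
On the way, in this order (a step that is already met when the one before it is completed fails the run):
1. all heat sinks lie in the case and its lid is fully shut, with the turnbutton still clear of it (x of sink0 in the frame of case between -0.08 and 0.08 m and y of sink0 in the frame of case between -0.11 and 0.11 m and z of sink0 in the frame of case between -0.005 and 0.035 m and x of sink1 in the frame of case between -0.08 and 0.08 m and y of sink1 in the frame of case between -0.11 and 0.11 m and z of sink1 in the frame of case between -0.005 and 0.035 m and x of sink2 in the frame of case between -0.08 and 0.08 m and y of sink2 in the frame of case between -0.11 and 0.11 m and z of sink2 in the frame of case between -0.005 and 0.035 m and value of joint lid below 0.06 rad and value of joint turnbutton below 0.7 rad), for 0.2 s.
2. the turnbutton is turned across the shut lid (value of joint lid below 0.06 rad and value of joint turnbutton above 1.25 rad), for 0.2 s.
At the end, for the whole second after the job is handed in: Bottles upright (0.1 rad) and at rest, axis within the mat; heat sinks in the case; screwdrivers flat at rest in the tray (origin under 22 mm above its underside); lid shut (below 0.06 rad); turnbutton across it (above 1.25 rad) (all of step 2 and x of sink0 in the frame of case between -0.08 and 0.08 m and y of sink0 in the frame of case between -0.11 and 0.11 m and z of sink0 in the frame of case between -0.005 and 0.035 m and x of sink1 in the frame of case between -0.08 and 0.08 m and y of sink1 in the frame of case between -0.11 and 0.11 m and z of sink1 in the frame of case between -0.005 and 0.035 m and x of sink2 in the frame of case between -0.08 and 0.08 m and y of sink2 in the frame of case between -0.11 and 0.11 m and z of sink2 in the frame of case between -0.005 and 0.035 m and x of driver0 in the frame of tray between -0.062 and 0.062 m and y of driver0 in the frame of tray between -0.1 and 0.1 m and z of driver0 in the frame of tray between -0.005 and 0.022 m and linear speed of each of driver0, driver1, bottle0, bottle1 below 0.02 m/s and x of driver1 in the frame of tray between -0.062 and 0.062 m and y of driver1 in the frame of tray between -0.1 and 0.1 m and z of driver1 in the frame of tray between -0.005 and 0.022 m and x of bottle0 in the frame of mat between -0.06 and 0.06 m and y of bottle0 in the frame of mat between -0.1 and 0.1 m and z of bottle0 in the frame of mat between 0.055 and 0.075 m and angle between each of bottle0, bottle1's own z axis and vertical below 0.1 rad and x of bottle1 in the frame of mat between -0.06 and 0.06 m and y of bottle1 in the frame of mat between -0.1 and 0.1 m and z of bottle1 in the frame of mat between 0.055 and 0.075 m); the robot touches nothing.
It fails at once if a bystander (reel or jar) is moved more than 40 mm (distance of any of reel, jar from where it was at the start of the episode above 0.04 m).
Of sink0, sink1, sink2 only 2 to 3 are there at a start; the rules pass over those that are not, and their reading is None.
Of bottle0, bottle1 only 1 to 2 are there at a start; the rules pass over those that are not, and their reading is None.
At some moment in a run one of bottle0, bottle1, sink0, sink1, sink2, driver0, driver1 may be knocked a few centimetres aside while the robot is not near it.
Once in a run the grip may slacken for a moment while it holds something.
It also fails if it takes over 210 s, if anything falls off the work surface, if the arm or the gripper's body presses on something with over 40 N, if the wrist force passes 120 N, or if a joint passes its speed limit or range.

## Robot

A 6-joint arm with a two-finger parallel gripper is mounted at the origin on the work surface. World frame = base frame: x ahead of the robot, y to its left, z up, the work surface at z = 0. Lengths are in m, angles in rad, forces in N, time in s.
With the tool pointing down it reaches from about 0.35 to 0.975 m from the base axis. Payload 7.1 kg.
Tool frame: the origin (TCP) lies on the mounting face of the last link; the fingertips stand 182 mm ahead of it and the grasp point (between the pads) lies 163 mm ahead of it; z points along the fingers, y is the line along which they close (so a half turn about z gives the same grasp; the last joint's range is limited). The gripper opens to 88 mm and grips with 3 to 60 N. Pads are 20 mm wide; open, the fingers measure 115 mm over their backs; the gripper's body (75 mm by 178 mm) begins 61 mm behind the grasp point.
Start: joints at [-1.352, 0.423, 1.63, -0, 1.089, -0.019], TCP at [0.147, -0.607, 0.405] pointing down, gripper open.
Joint ranges: [-3, 3], [-0.9, 2.11], [0.09, 2.58], [-1.31, 4.45], [0.11, 2.69], [-2.54, 2.54]. Speed limits (rad/s): [2.39, 2.39, 3.01, 3.14, 3.14, 3.14].

## Interface

Orientations are given as [roll, pitch, yaw] about the fixed x, y, z axes, in that order (R = Rz(yaw) Ry(pitch) Rx(roll)).
In Python, from station import read_state, camera, camera_model, sign_off gives the robot as it stands. The module is installed in compiled form; this text tells all that it offers.
- The arm moves only by the shell command python3 -m inch 'ROWS'. ROWS is JSON, a list of rows, each an object of numbers: "x", "y", "z": the shift along the tool's x, y, z scaled (see below); "rx", "ry", "rz": the turn, a rotation vector about the tool's x, y, z scaled (see below); "hand": the opening, from -1 (shut) to 1 (fully open). In form: [{"x": .., "y": .., "z": .., "rx": .., "ry": .., "rz": .., "hand": ..}, ...]. A call has 1 to 12 rows; each row shifts and turns the commanded pose from where the row before left it, along the tool's axes as they then stand; what a row does not reach is not made up. The controller multiplies each number of a shift by 0.04 m and each number of a turn by 10 degrees. A row lasts 1/8 s, in which the tool goes at most 62.5 mm and 10.7 degrees, less where a joint would pass 70% of its speed; a pose out of reach is approached as far as the arm can. A call with a number of a shift or a turn outside -1 to 1 is refused whole. A call with a gripper value outside its range is refused whole. The fingers move at their own pace and stop on an object; the grip force is fixed at half the most. Time passes only in rows, so rows that do not move let the fingers close. It gives the time, the measured TCP pose, the force, the opening and the grip force at its end, in the units of the state.
- read_state(): the state, without advancing time (a new reading comes with each control period).
- camera(name): name is "scene" or "top" or "wrist"; returns the picture (400x640x3 uint8, red, green, blue); there is no depth.
- camera_model(name): a dict with "mtx" (3x3 intrinsics, pixels), "k1" (the pictures are not rectified: a ray, as slopes to the right and down, at radius r is drawn at 1 + k1 r^2 times it, then the intrinsics apply), "origin" and "rotation" of the camera in the world; the wrist camera has in their place "T_tool_cam" (4x4, takes a point from camera to tool coordinates, whose origin is the TCP and whose axes are the flange's). Camera axes: x right, y down, z forward; pixel columns grow to the right and rows downward; lengths in m; the calibration is good to about 2 mm. A picture is of the moment at which its call begins: read the wrist's pose just before it. camera_model takes no time and is no camera call.
- sign_off(): hands the job in; it is judged then, once.
The state is a dict: "t": time; "q": joint angles; "qd": joint speeds; "effort": joint torques, N m; "tcp_pos": TCP position; "tool_rot": TCP orientation; "contact_force": force on the tool from outside, world axes, zero at the start; "wrist_torque": the same for the moment, N m; "grip_width": opening from 0.0 (shut) to 1.0 (fully open); "grip_force": force on a finger pad.
Only numpy, scipy, OpenCV 4.12 (cv2) and the standard library are available. Lean on these libraries where they do the work, as an engineer would, in place of code of your own. Each camera call takes 0.05 s, during which the arm holds its last target. There are 200 camera calls.

## Working session

There is one attempt and no reset: what is moved stays moved. The work goes in short steps, Python scripts to look and compute and a shell command to move; the robot and the scene stay as the last step left them, time stands still between calls to the robot, and variables do not carry over. Pictures are saved under pics/ and viewed, at most 14 in all, crops included, and the job is handed in when it is done.

```bash
mkdir -p pics; ls; python3 - <<'E'
from station import *
import cv2
s=read_state();print({k:s[k] for k in('t','tcp_pos','tool_rot','grip_width')})
for n in('top','scene'):
    m=camera_model(n);print(n,{k:(v.tolist() if hasattr(v,'tolist') else v) for k,v in m.items()})
    cv2.imwrite(f'pics/{n}0.png',camera(n)[:,:,::-1])
m=camera_model('wrist');print(m)
E
```

```text
pics
{'t': 0.0, 'tcp_pos': array([ 0.14718303, -0.60715015,  0.4039151 ]), 'tool_rot': array([-3.14008507e+00, -2.28351413e-05,  2.37809453e-01]), 'grip_width': 0.99927141976536}
top {'mtx': [[394.2479486824832, 0.0, 319.897281853444], [0.0, 394.2479486824832, 198.68545587743097], [0.0, 0.0, 1.0]], 'k1': -0.013371317511478055, 'origin': [0.33217729414668395, 0.0774776886499358, 1.1923782557605194], 'rotation': [-2.9827927022224903, -0.01833983714232268, -1.581900402869897]}
scene {'mtx': [[445.2754137067917, 0.0, 316.43736585012346], [0.0, 445.2754137067917, 195.41062568030054], [0.0, 0.0, 1.0]], 'k1': -0.04731714166230755, 'origin': [0.9975343954717516, 0.4095183151944981, 1.0676567656402183], 'rotation': [-2.608820934832376, 0.0085057093803238, 2.211980453498111]}
{'mtx': array([[293.79411439,   0.        , 315.82367321],
       [  0.        , 293.79411439, 202.3381997 ],
       [  0.        ,   0.        ,   1.        ]]), 'k1': 0.01053661581891898, 'T_tool_cam': array([[-1.33125644e-04, -9.53319554e-01, -3.01963258e-01,
         8.28349257e-02],
       [ 9.99999982e-01, -1.68520421e-04,  9.11639740e-05,
        -7.27377641e-04],
       [-1.37795374e-04, -3.01963241e-01,  9.53319559e-01,
         2.08783099e-02],
       [ 0.00000000e+00,  0.00000000e+00,  0.00000000e+00,
         1.00000000e+00]])}
```

View pics/top0.png

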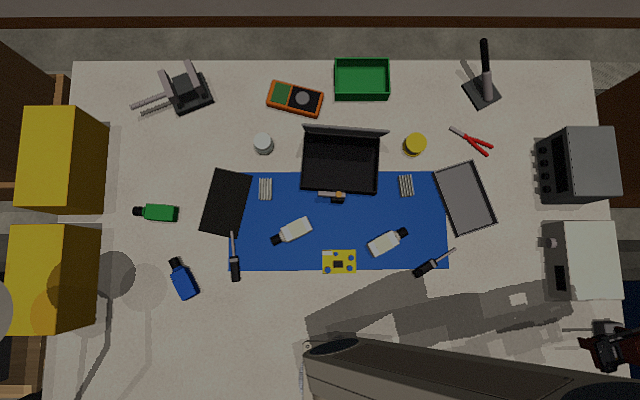

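View pics/scene0.png

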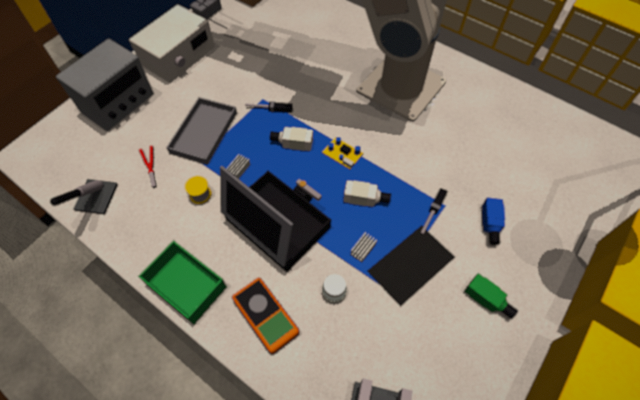

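The top view shows two sinks at (265,188) and (406,185), white bottles at (293,231) and (387,243), and drivers at (235,257) and (434,262). The mat is at (226,202), the tray at (465,197) and the case at (341,160), with the button by (331,195). Reel and jar are at (415,143) and (263,143). The scene view shows no third sink.

```bash
cat > h.py <<'E'
import numpy as np,cv2
from scipy.spatial.transform import Rotation as Ro
from station import *
def cam(n):
    m=camera_model(n)
    if 'origin' in m: return m,np.array(m['origin']),Ro.from_euler('xyz',m['rotation']).as_matrix()
    s=read_state();R=Ro.from_euler('xyz',s['tool_rot']).as_matrix();T=np.array(m['T_tool_cam'])
    return m,np.array(s['tcp_pos'])+R@T[:3,3],R@T[:3,:3]
def ray(c,px,z):
    "pixels -> points on plane z"
    m,o,R=c
    d=cv2.undistortPoints(np.array(px,float).reshape(-1,1,2),m['mtx'],np.array([m['k1'],0,0,0.])).reshape(-1,2)
    w=np.c_[d,np.ones(len(d))]@R.T
    return o+w*((z-o[2])/w[:,2])[:,None]
def proj(c,P):
    m,o,R=c
    p=(np.atleast_2d(P)-o)@R
    return cv2.projectPoints(p,np.zeros(3),np.zeros(3),m['mtx'],np.array([m['k1'],0,0,0.]))[0].reshape(-1,2)
def rect(c,mask,z,amin=30):
    "blobs of a mask, as rectangles on plane z: centre, long side, short side, direction of the long side"
    out=[]
    for k in cv2.findContours(mask.astype(np.uint8),cv2.RETR_EXTERNAL,cv2.CHAIN_APPROX_NONE)[0]:
        if cv2.contourArea(k)<amin: continue
        p=ray(c,k[:,0],z)[:,:2]
        b=cv2.boxPoints(cv2.minAreaRect((p*1000).astype(np.float32)))/1000
        e=[b[1]-b[0],b[2]-b[1]];e.sort(key=np.linalg.norm)
        out.append((k[:,0].mean(0).round(),b.mean(0).round(4),np.linalg.norm(e[1]).round(3),np.linalg.norm(e[0]).round(3),np.degrees(np.arctan2(e[1][1],e[1][0])).round(1)))
    return out
def to(p,rpy=None,rot=None):
    "shift in tool axes /0.04 and turn /10deg from the present pose to TCP p, rpy"
    s=read_state();R=Ro.from_euler('xyz',s['tool_rot'])
    d=R.inv().apply(np.array(p)-s['tcp_pos'])/0.04
    r=(R.inv()*Ro.from_euler('xyz',rpy)).as_rotvec(degrees=True)/10 if rpy is not None else 0
    print('shift',np.round(d,2),'turn',np.round(r,2))
E
cat > a.py <<'E'
from h import *
c=cam('top');im=cv2.imread('pics/top0.png')
hsv=cv2.cvtColor(im,cv2.COLOR_BGR2HSV);H,S,V=[hsv[...,i].astype(int) for i in range(3)]
def box(m,x0,y0,x1,y1):
    o=np.zeros(m.shape,bool);o[y0:y1,x0:x1]=m[y0:y1,x0:x1];return o
print('bottle',rect(c,box((S<60)&(V>90),265,210,420,262),.046))
print('caps',rect(c,box(V<45,265,210,420,262),.035,20))
for b in((255,176,275,203),(396,172,418,200)): print('sink',rect(c,box((S<80)&(V>60),*b),.028))
print('drv L',rect(c,box((V<45),225,225,245,285),.02))
print('drv R',rect(c,box((V<45),408,240,460,282),.02))
print('drv Lshaft',rect(c,box((S<90)&(V>60),225,225,245,262),.012,5))
print('drv Rshaft',rect(c,box((S<90)&(V>60),436,240,460,265),.012,5))
print('mat',rect(c,box(V<50,190,160,258,245),.004,500))
print('tray',rect(c,box((S<60)&(V<120),425,155,503,240),.03,500))
E
python3 a.py; python3 - <<'E'
import cv2
im=cv2.imread('pics/top0.png')[110:290,180:510]
cv2.imwrite('pics/crop0.png',cv2.resize(im,(792,432),interpolation=cv2.INTER_CUBIC))
E
```

```text
bottle [(array([384., 243.]), array([ 0.3853, -0.1319], dtype=float32), np.float32(0.094), np.float32(0.047), np.float32(-61.5)), (array([295., 229.]), array([0.4271, 0.1292], dtype=float32), np.float32(0.093), np.float32(0.046), np.float32(-63.9))]
caps [(array([276., 239.]), array([0.3977, 0.1853], dtype=float32), np.float32(0.027), np.float32(0.025), np.float32(-63.9)), (array([402., 232.]), array([ 0.4158, -0.1873], dtype=float32), np.float32(0.027), np.float32(0.026), np.float32(32.0))]
sink [(array([265., 188.]), array([0.5508, 0.2183], dtype=float32), np.float32(0.065), np.float32(0.036), np.float32(0.5))]
sink [(array([406., 184.]), array([ 0.558 , -0.2071], dtype=float32), np.float32(0.066), np.float32(0.039), np.float32(5.6))]
drv L [(array([235., 270.]), array([0.3101, 0.3042], dtype=float32), np.float32(0.062), np.float32(0.026), np.float32(8.3)), (array([231., 231.]), array([0.4234, 0.316 ], dtype=float32), np.float32(0.042), np.float32(0.039), np.float32(89.5))]
drv R [(array([423., 269.]), array([ 0.3076, -0.2474], dtype=float32), np.float32(0.068), np.float32(0.026), np.float32(-59.4))]
drv Lshaft [(array([228., 252.]), array([0.3724, 0.3189], dtype=float32), np.float32(0.072), np.float32(0.035), np.float32(1.5)), (array([232., 243.]), array([0.3901, 0.3154], dtype=float32), np.float32(0.072), np.float32(0.009), np.float32(7.1))]
drv Rshaft [(array([450., 253.]), array([ 0.3576, -0.3264], dtype=float32), np.float32(0.073), np.float32(0.069), np.float32(-3.8))]
mat [(array([226., 205.]), array([0.5132, 0.3408], dtype=float32), np.float32(0.198), np.float32(0.118), np.float32(-13.4))]
tray [(array([463., 197.]), array([ 0.5196, -0.3808], dtype=float32), np.float32(0.211), np.float32(0.143), np.float32(17.4))]
```

View pics/crop0.png

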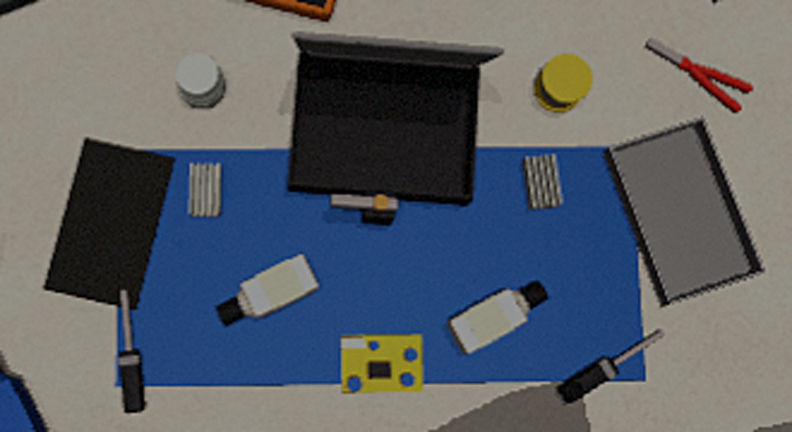

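```bash
python3 - <<'E'
from h import *
c=cam('top')
P=np.array([[290,190],[470,200],[478,66],[298,55]])/2.4+[180,110]
r=ray(c,P,.05)[:,:2];print('case',r.round(4).tolist(),r.mean(0).round(4),np.degrees(np.arctan2(*(r[0]-r[1]))),[np.linalg.norm(r[i]-r[i-1]).round(3) for i in range(4)])
P=np.array([[381,203],[331,201],[294,37],[503,50],[200,70],[567,70]])/2.4+[180,110]
for i,z in enumerate([.078,.078,.22,.22,.06,.05]): print(ray(c,P[i],z).round(3))
E
python3 -m inch '[{"x":1,"y":-0.6},{"x":1,"y":-0.6},{"x":1,"y":-0.6},{"x":1,"y":-0.6},{"x":1,"y":-0.6},{"x":1,"y":-0.6},{"x":1,"y":-0.6},{"x":1,"y":-0.6},{"x":1,"y":-0.6},{"x":1,"y":-0.6},{"x":1,"y":-0.6},{"x":1,"y":-0.6}]'
python3 -m inch '[{"rz":-1,"z":0.2},{"rz":-1,"z":0.2},{"rz":-1,"z":0.2},{"rz":-1,"z":0.2},{"rz":-1,"z":0.2},{"rz":-1,"z":0.2},{"rz":-1,"z":0.2},{"rz":-1,"z":0.2},{"rz":-1},{"rz":-1},{"rz":-1},{"rz":-1}]'
python3 -m inch '[{"rz":-1},{"rz":-1},{"rz":-1},{"rz":-1},{"rz":-1},{"rz":-0.2},{}]'
python3 - <<'E'
from h import *
s=read_state();print(s['q'].round(2))
im=camera('wrist');cv2.imwrite('pics/w1.png',im[:,:,::-1])
c=cam('wrist')
to([.558,-.207,.187],[np.pi,0,np.radians(185.6)])
hsv=cv2.cvtColor(im,cv2.COLOR_RGB2HSV)
print(proj(c,[[.558,-.207,.028]]))
E
```

```text
case [[0.5438, 0.1103], [0.5296, -0.1107], [0.7006, -0.1266], [0.7161, 0.0997]] [ 0.6225 -0.0068] 3.674589501648473 [np.float64(0.173), np.float64(0.221), np.float64(0.172), np.float64(0.227)]
[[0.522 0.001 0.078]]
[[0.525 0.061 0.078]]
[[0.679 0.101 0.22 ]]
[[ 0.664 -0.124  0.22 ]]
[[0.694 0.221 0.06 ]]
[[ 0.695 -0.239  0.05 ]]
[-1.35  0.42  1.63 -0.    1.09 -0.02]
shift [12.34 -7.3   5.44] turn [-0.00e+00 -1.00e-02 -1.72e+01]
[[-112.38123004 -531.35925851]]invalid input
invalid input
invalid input
```

View pics/w1.png

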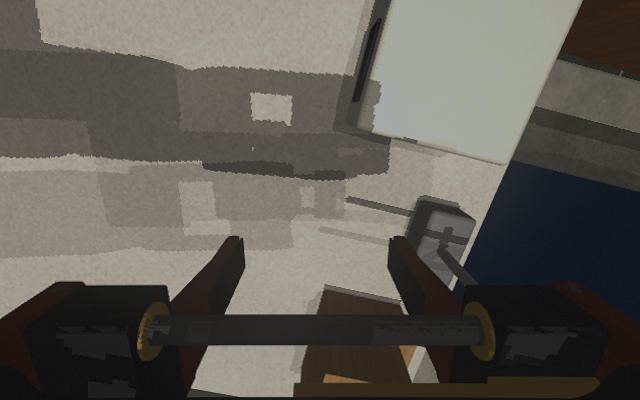

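The wrist view shows the gripper fingers at the bottom and the bench's right end; the moves were refused because every row needs all its keys.

```bash
python3 -m inch '[{"x":1,"y":-0.6,"z":0,"rx":0,"ry":0,"rz":0,"hand":1},{"x":1,"y":-0.6,"z":0,"rx":0,"ry":0,"rz":0,"hand":1},{"x":1,"y":-0.6,"z":0,"rx":0,"ry":0,"rz":0,"hand":1},{"x":1,"y":-0.6,"z":0,"rx":0,"ry":0,"rz":0,"hand":1},{"x":1,"y":-0.6,"z":0,"rx":0,"ry":0,"rz":0,"hand":1},{"x":1,"y":-0.6,"z":0,"rx":0,"ry":0,"rz":0,"hand":1},{"x":1,"y":-0.6,"z":0,"rx":0,"ry":0,"rz":0,"hand":1},{"x":1,"y":-0.6,"z":0,"rx":0,"ry":0,"rz":0,"hand":1},{"x":1,"y":-0.6,"z":0,"rx":0,"ry":0,"rz":0,"hand":1},{"x":1,"y":-0.6,"z":0,"rx":0,"ry":0,"rz":0,"hand":1},{"x":1,"y":-0.6,"z":0,"rx":0,"ry":0,"rz":0,"hand":1},{"x":1,"y":-0.6,"z":0,"rx":0,"ry":0,"rz":0,"hand":1}]'
python3 -m inch '[{"x":0,"y":0,"z":0.2,"rx":0,"ry":0,"rz":-1,"hand":1},{"x":0,"y":0,"z":0.2,"rx":0,"ry":0,"rz":-1,"hand":1},{"x":0,"y":0,"z":0.2,"rx":0,"ry":0,"rz":-1,"hand":1},{"x":0,"y":0,"z":0.2,"rx":0,"ry":0,"rz":-1,"hand":1},{"x":0,"y":0,"z":0.2,"rx":0,"ry":0,"rz":-1,"hand":1},{"x":0,"y":0,"z":0.2,"rx":0,"ry":0,"rz":-1,"hand":1},{"x":0,"y":0,"z":0.2,"rx":0,"ry":0,"rz":-1,"hand":1},{"x":0,"y":0,"z":0.2,"rx":0,"ry":0,"rz":-1,"hand":1},{"x":0,"y":0,"z":0.2,"rx":0,"ry":0,"rz":-1,"hand":1},{"x":0,"y":0,"z":0.2,"rx":0,"ry":0,"rz":-1,"hand":1},{"x":0,"y":0,"z":0.2,"rx":0,"ry":0,"rz":-1,"hand":1},{"x":0,"y":0,"z":0.2,"rx":0,"ry":0,"rz":-1,"hand":1}]'
python3 -m inch '[{"x":0,"y":0,"z":0,"rx":0,"ry":0,"rz":-1,"hand":1},{"x":0,"y":0,"z":0,"rx":0,"ry":0,"rz":-1,"hand":1},{"x":0,"y":0,"z":0,"rx":0,"ry":0,"rz":-1,"hand":1},{"x":0,"y":0,"z":0,"rx":0,"ry":0,"rz":-1,"hand":1},{"x":0,"y":0,"z":0,"rx":0,"ry":0,"rz":-1,"hand":1},{"x":0,"y":0,"z":0,"rx":0,"ry":0,"rz":-0.2,"hand":1}]'
cat > look.py <<'E'
import sys
from h import *
n,f=sys.argv[1:3]
s=read_state();im=camera(n)[:,:,::-1];cv2.imwrite(f'pics/{f}.png',im)
E
python3 - <<'E'
from h import *
s=read_state();print(s['q'].round(2),s['tcp_pos'])
c=cam('wrist');im=camera('wrist');cv2.imwrite('pics/w2.png',im[:,:,::-1])
to([.558,-.207,.187],[np.pi,0,np.radians(185.6)])
print(proj(c,[[.558,-.207,.028]]))
hsv=cv2.cvtColor(im,cv2.COLOR_RGB2HSV).astype(int)
for r in rect(c,(hsv[...,1]<90)&(hsv[...,2]>60),.028,300): print(r)
E
```

```text
t: 1.65
tcp_pos: [0.5468, -0.2132, 0.4045]
tool_rot: [-3.141, 0.0, 0.238]
contact_force: [0.3, -0.8, -1.7]
grip_width: 1.0
grip_force: 0.0
t: 3.15
tcp_pos: [0.5458, -0.2144, 0.3082]
tool_rot: [-3.141, -0.0, 2.338]
contact_force: [-0.3, -0.1, -0.0]
grip_width: 1.0
grip_force: 0.0
t: 3.9
tcp_pos: [0.5458, -0.2144, 0.3085]
tool_rot: [3.141, -0.0, -3.043]
contact_force: [-0.7, -0.6, -0.2]
grip_width: 0.996
grip_force: 0.0
[-0.39  0.49  1.78  0.    0.87 -2.06] [ 0.54581234 -0.21440486  0.30846789]
shift [-0.32  0.15  3.04] turn [ 0. -0.  0.]
[[321.68142399 217.32644655]]
(array([309., 371.]), array([ 0.7441, -0.2018], dtype=float32), np.float32(0.287), np.float32(0.075), np.float32(-84.4))
(array([334., 328.]), array([ 0.6707, -0.1687], dtype=float32), np.float32(0.227), np.float32(0.062), np.float32(-85.3))
(array([304., 282.]), array([ 0.6361, -0.2144], dtype=float32), np.float32(0.164), np.float32(0.087), np.float32(88.2))
(array([625., 226.]), array([0.5392, 0.0771], dtype=float32), np.float32(0.039), np.float32(0.02), np.float32(85.4))
(array([581., 217.]), array([0.5357, 0.0337], dtype=float32), np.float32(0.041), np.float32(0.02), np.float32(85.1))
(array([322., 221.]), array([ 0.556, -0.207], dtype=float32), np.float32(0.07), np.float32(0.037), np.float32(5.8))
(array([444.,  25.]), array([ 0.3838, -0.129 ], dtype=float32), np.float32(0.107), np.float32(0.048), np.float32(-62.4))
(array([ 97., 138.]), array([ 0.5442, -0.4247], dtype=float32), np.float32(0.281), np.float32(0.254), np.float32(8.6))
```

View pics/w2.png

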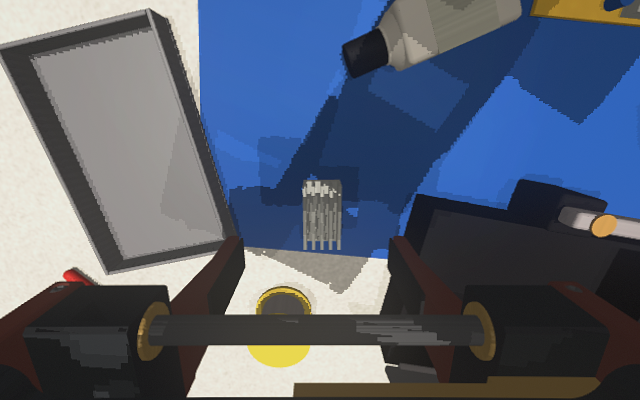

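The wrist view confirms the right sink at (322,221), the reel at (283,300) and the button at (600,225).

```bash
python3 -m inch '[{"x":-0.28,"y":0.15,"z":0.5,"rx":0,"ry":0,"rz":0,"hand":1},{"x":0,"y":0,"z":0.8,"rx":0,"ry":0,"rz":0,"hand":1},{"x":0,"y":0,"z":0.8,"rx":0,"ry":0,"rz":0,"hand":1},{"x":0,"y":0,"z":0.6,"rx":0,"ry":0,"rz":0,"hand":1},{"x":0,"y":0,"z":0.3,"rx":0,"ry":0,"rz":0,"hand":1},{"x":0,"y":0,"z":0,"rx":0,"ry":0,"rz":0,"hand":-1},{"x":0,"y":0,"z":0,"rx":0,"ry":0,"rz":0,"hand":-1},{"x":0,"y":0,"z":0,"rx":0,"ry":0,"rz":0,"hand":-1},{"x":0,"y":0,"z":0,"rx":0,"ry":0,"rz":0,"hand":-1},{"x":0,"y":0,"z":0,"rx":0,"ry":0,"rz":0,"hand":-1},{"x":0,"y":0,"z":0,"rx":0,"ry":0,"rz":0,"hand":-1}]'
python3 -m inch '[{"x":0,"y":0,"z":-0.5,"rx":0,"ry":0,"rz":0,"hand":-1},{"x":0,"y":0,"z":-0.8,"rx":0,"ry":0,"rz":0,"hand":-1},{"x":0,"y":0,"z":-0.8,"rx":0,"ry":0,"rz":0,"hand":-1},{"x":0,"y":0,"z":-0.5,"rx":0,"ry":0,"rz":0,"hand":-1},{"x":0,"y":0,"z":0,"rx":0,"ry":0,"rz":0.96,"hand":-1},{"x":0,"y":0,"z":0,"rx":0,"ry":0,"rz":0,"hand":-1}]'
python3 - <<'E'
from h import *
s=read_state();print(s['q'].round(2),s['tcp_pos'])
to([.5945,-.0502,.194],[np.pi,0,np.radians(176)])
E
```

```text
t: 5.32
tcp_pos: [0.5565, -0.2074, 0.1889]
tool_rot: [-3.142, 0.0, -3.043]
contact_force: [-1.0, -0.0, 2.0]
grip_width: 0.405
grip_force: 30.0
t: 6.08
tcp_pos: [0.5563, -0.2073, 0.2933]
tool_rot: [-3.141, 0.0, 3.074]
contact_force: [0.4, -0.0, -1.7]
grip_width: 0.405
grip_force: 30.0
[-0.38  0.52  1.77  0.    0.85 -1.88] [ 0.55633622 -0.20731442  0.29330642]
shift [-0.68  3.98  2.48] turn [-0.    0.    0.01]
```

```bash
python3 -m inch '[{"x":-0.17,"y":1,"z":0,"rx":0,"ry":0,"rz":0,"hand":-1},{"x":-0.17,"y":1,"z":0,"rx":0,"ry":0,"rz":0,"hand":-1},{"x":-0.17,"y":1,"z":0,"rx":0,"ry":0,"rz":0,"hand":-1},{"x":-0.17,"y":0.98,"z":0,"rx":0,"ry":0,"rz":0,"hand":-1},{"x":0,"y":0,"z":0,"rx":0,"ry":0,"rz":0,"hand":-1},{"x":0,"y":0,"z":0.8,"rx":0,"ry":0,"rz":0,"hand":-1},{"x":0,"y":0,"z":0.8,"rx":0,"ry":0,"rz":0,"hand":-1},{"x":0,"y":0,"z":0.5,"rx":0,"ry":0,"rz":0,"hand":-1},{"x":0,"y":0,"z":0.25,"rx":0,"ry":0,"rz":0,"hand":-1},{"x":0,"y":0,"z":0.06,"rx":0,"ry":0,"rz":0,"hand":-1},{"x":0,"y":0,"z":0,"rx":0,"ry":0,"rz":0,"hand":-1}]'
python3 -m inch '[{"x":0,"y":0,"z":0,"rx":0,"ry":0,"rz":0,"hand":0.4},{"x":0,"y":0,"z":0,"rx":0,"ry":0,"rz":0,"hand":0.4},{"x":0,"y":0,"z":0,"rx":0,"ry":0,"rz":0,"hand":0.4},{"x":0,"y":0,"z":-0.5,"rx":0,"ry":0,"rz":0,"hand":0.4},{"x":0,"y":0,"z":-1,"rx":0,"ry":0,"rz":0,"hand":0.4},{"x":0,"y":0,"z":-1,"rx":0,"ry":0,"rz":0,"hand":1},{"x":0,"y":0,"z":-0.3,"rx":0,"ry":0,"rz":0,"hand":1},{"x":0.5,"y":0.8,"z":0,"rx":0,"ry":0,"rz":0,"hand":1},{"x":0.5,"y":1,"z":0,"rx":0,"ry":0,"rz":0,"hand":1},{"x":0,"y":0,"z":0,"rx":0,"ry":0,"rz":0,"hand":1}]'
python3 - <<'E'
from h import *
s=read_state();print(s['q'].round(2),s['tcp_pos'])
c=cam('wrist');im=camera('wrist');cv2.imwrite('pics/w3.png',im[:,:,::-1])
to([.551,.218,.188],[np.pi,0,np.radians(180.5)])
hsv=cv2.cvtColor(im,cv2.COLOR_RGB2HSV).astype(int)
for r in rect(c,(hsv[...,1]<90)&(hsv[...,2]>60),.028,300): print(r)
E
```

```text
t: 7.45
tcp_pos: [0.595, -0.0506, 0.1969]
tool_rot: [-3.142, 0.001, 3.072]
contact_force: [0.9, -0.1, -1.5]
grip_width: 0.41
grip_force: 30.0
t: 8.7
tcp_pos: [0.5583, 0.026, 0.3081]
tool_rot: [3.142, -0.002, 3.075]
contact_force: [0.2, 0.3, 0.1]
grip_width: 1.0
grip_force: 0.0
[ 0.03  0.46  1.84  0.    0.84 -1.48] [0.55833843 0.0260163  0.30808661]
shift [0.53 4.8  3.01] turn [-0.   -0.   -0.43]
(array([215., 330.]), array([ 0.6952, -0.0845], dtype=float32), np.float32(0.159), np.float32(0.032), np.float32(85.8))
(array([357., 347.]), array([0.7282, 0.0365], dtype=float32), np.float32(0.295), np.float32(0.081), np.float32(87.1))
(array([ 75., 276.]), array([ 0.6163, -0.2223], dtype=float32), np.float32(0.186), np.float32(0.06), np.float32(-81.0))
(array([245., 245.]), array([ 0.5957, -0.0487], dtype=float32), np.float32(0.075), np.float32(0.043), np.float32(-3.8))
(array([539., 263.]), array([0.6321, 0.2422], dtype=float32), np.float32(0.254), np.float32(0.142), np.float32(78.0))
(array([305., 181.]), array([0.536 , 0.0212], dtype=float32), np.float32(0.097), np.float32(0.019), np.float32(85.4))
(array([521., 182.]), array([0.5511, 0.2113], dtype=float32), np.float32(0.068), np.float32(0.052), np.float32(-0.6))
(array([436.,  40.]), array([0.4274, 0.1302], dtype=float32), np.float32(0.106), np.float32(0.051), np.float32(-64.0))
(array([93., 21.]), array([ 0.406 , -0.1293], dtype=float32), np.float32(0.115), np.float32(0.042), np.float32(86.7))
```

View pics/w3.png

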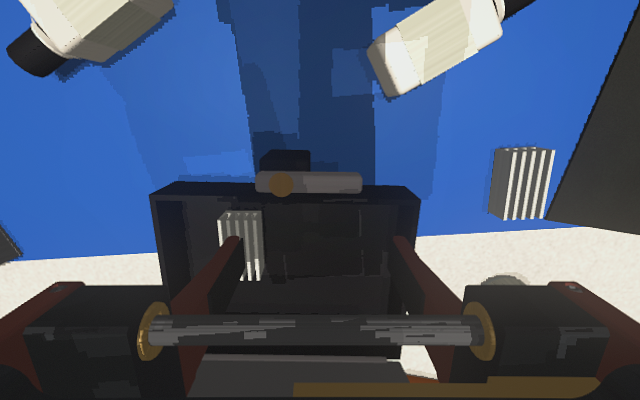

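One sink is in the case (240,245), and the second is at (527,183).

```bash
python3 -m inch '[{"x":0.1,"y":0.96,"z":0,"rx":0,"ry":0,"rz":0,"hand":1},{"x":0.1,"y":0.96,"z":0,"rx":0,"ry":0,"rz":0,"hand":1},{"x":0.1,"y":0.96,"z":0,"rx":0,"ry":0,"rz":0,"hand":1},{"x":0.1,"y":0.96,"z":0,"rx":0,"ry":0,"rz":0,"hand":1},{"x":0.13,"y":0.96,"z":0,"rx":0,"ry":0,"rz":-0.43,"hand":1},{"x":0,"y":0,"z":0.5,"rx":0,"ry":0,"rz":0,"hand":1},{"x":0,"y":0,"z":0.9,"rx":0,"ry":0,"rz":0,"hand":1},{"x":0,"y":0,"z":0.8,"rx":0,"ry":0,"rz":0,"hand":1},{"x":0,"y":0,"z":0.5,"rx":0,"ry":0,"rz":0,"hand":1},{"x":0,"y":0,"z":0.28,"rx":0,"ry":0,"rz":0,"hand":1},{"x":0,"y":0,"z":0,"rx":0,"ry":0,"rz":0,"hand":-1},{"x":0,"y":0,"z":0,"rx":0,"ry":0,"rz":0,"hand":-1}]'
python3 -m inch '[{"x":0,"y":0,"z":0,"rx":0,"ry":0,"rz":0,"hand":-1},{"x":0,"y":0,"z":0,"rx":0,"ry":0,"rz":0,"hand":-1},{"x":0,"y":0,"z":0,"rx":0,"ry":0,"rz":0,"hand":-1},{"x":0,"y":0,"z":0,"rx":0,"ry":0,"rz":0,"hand":-1},{"x":0,"y":0,"z":-0.5,"rx":0,"ry":0,"rz":0,"hand":-1},{"x":0,"y":0,"z":-0.8,"rx":0,"ry":0,"rz":0,"hand":-1},{"x":0,"y":0,"z":-0.8,"rx":0,"ry":0,"rz":0,"hand":-1},{"x":0,"y":0,"z":-0.5,"rx":0,"ry":0,"rz":0,"hand":-1},{"x":0,"y":0,"z":0,"rx":0,"ry":0,"rz":0.43,"hand":-1},{"x":0,"y":0,"z":0,"rx":0,"ry":0,"rz":0,"hand":-1}]'
python3 - <<'E'
from h import *
s=read_state();print(s['q'].round(2),s['tcp_pos'])
p=np.array([.6225,-.007])+Ro.from_euler('z',-4,degrees=True).as_matrix()[:2,:2]@[-.025,.045]
to([*p,.197],[np.pi,0,np.radians(176)])
E
```

```text
t: 10.25
tcp_pos: [0.5524, 0.2173, 0.19]
tool_rot: [3.141, 0.001, -3.136]
contact_force: [1.1, -0.2, -0.3]
grip_width: 0.813
grip_force: 0.0
t: 11.5
tcp_pos: [0.5517, 0.2171, 0.2937]
tool_rot: [3.141, 0.0, 3.073]
contact_force: [-0.6, 0.6, -0.7]
grip_width: 0.406
grip_force: 30.0
[ 0.35  0.52  1.77 -0.    0.85 -1.15] [0.551725   0.21712347 0.29369345]
shift [-1.53 -4.34  2.42] turn [0.   0.   0.01]
```

```bash
python3 -m inch '[{"x":-0.3,"y":-0.87,"z":0,"rx":0,"ry":0,"rz":0,"hand":-1},{"x":-0.3,"y":-0.87,"z":0,"rx":0,"ry":0,"rz":0,"hand":-1},{"x":-0.3,"y":-0.87,"z":0,"rx":0,"ry":0,"rz":0,"hand":-1},{"x":-0.3,"y":-0.87,"z":0,"rx":0,"ry":0,"rz":0,"hand":-1},{"x":-0.33,"y":-0.86,"z":0,"rx":0,"ry":0,"rz":0,"hand":-1},{"x":0,"y":0,"z":0,"rx":0,"ry":0,"rz":0,"hand":-1},{"x":0,"y":0,"z":0.8,"rx":0,"ry":0,"rz":0,"hand":-1},{"x":0,"y":0,"z":0.8,"rx":0,"ry":0,"rz":0,"hand":-1},{"x":0,"y":0,"z":0.5,"rx":0,"ry":0,"rz":0,"hand":-1},{"x":0,"y":0,"z":0.3,"rx":0,"ry":0,"rz":0,"hand":-1},{"x":0,"y":0,"z":0,"rx":0,"ry":0,"rz":0,"hand":-1}]'
python3 -m inch '[{"x":0,"y":0,"z":0,"rx":0,"ry":0,"rz":0,"hand":0.3},{"x":0,"y":0,"z":0,"rx":0,"ry":0,"rz":0,"hand":0.3},{"x":0,"y":0,"z":0,"rx":0,"ry":0,"rz":0,"hand":0.3},{"x":0,"y":0,"z":-0.5,"rx":0,"ry":0,"rz":0,"hand":0.3},{"x":0,"y":0,"z":-1,"rx":0,"ry":0,"rz":0,"hand":0.3},{"x":0,"y":0,"z":-1,"rx":0,"ry":0,"rz":0,"hand":-1},{"x":0,"y":-0.3,"z":-1,"rx":0,"ry":0,"rz":0,"hand":-1},{"x":0,"y":-0.3,"z":-1,"rx":0,"ry":0,"rz":0,"hand":-1},{"x":0,"y":-0.4,"z":-1,"rx":0,"ry":0,"rz":0,"hand":-1},{"x":0,"y":-0.3,"z":-1,"rx":0,"ry":0,"rz":0,"hand":-1},{"x":0,"y":0,"z":0,"rx":0,"ry":0,"rz":0,"hand":-1}]'
python3 - <<'E'
from h import *
s=read_state();print(s['q'].round(2),s['tcp_pos'])
c=cam('top');cv2.imwrite('pics/top1.png',cv2.resize(camera('top')[90:240,220:460,::-1],None,fx=3,fy=3))
cs=cam('scene');cv2.imwrite('pics/sc1.png',cv2.resize(camera('scene')[130:290,190:360,::-1],None,fx=3.5,fy=3.5))
to([.742,-.01,.457],[np.pi,0,np.radians(176)])
E
```

```text
t: 12.88
tcp_pos: [0.6007, 0.04, 0.1965]
tool_rot: [-3.142, -0.001, 3.073]
contact_force: [-0.2, 0.2, -0.5]
grip_width: 0.408
grip_force: 30.0
t: 14.25
tcp_pos: [0.5976, -0.0129, 0.4623]
tool_rot: [3.141, 0.008, 3.071]
contact_force: [-0.3, 0.7, 0.4]
grip_width: 0.019
grip_force: 0.0
[-0.04  0.32  1.64 -0.    1.17 -1.54] [ 0.59759733 -0.0128588   0.46228159]
shift [-3.62  0.31  0.03] turn [0.   0.01 0.  ]
```

View pics/sc1.png

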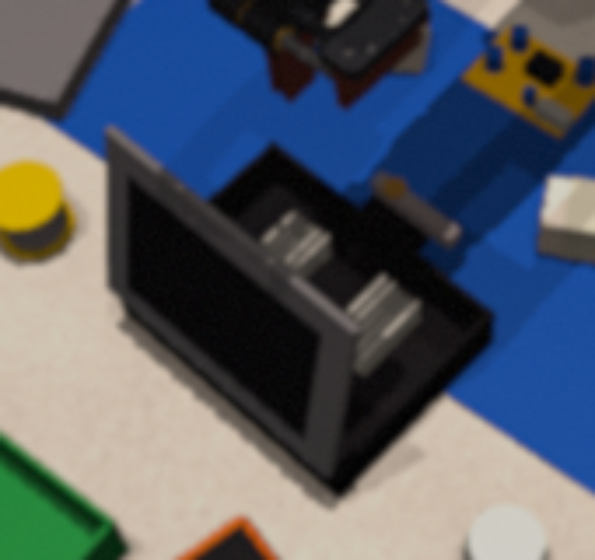

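Both sinks stand in the open case at (295,243) and (385,315). The turnbutton at (415,205) still lies along the front, and the lid is raised. Closing the lid now.

```bash
python3 -m inch '[{"x":-0.93,"y":0.08,"z":0,"rx":0,"ry":0,"rz":0,"hand":-1},{"x":-0.93,"y":0.08,"z":0,"rx":0,"ry":0,"rz":0,"hand":-1},{"x":-0.93,"y":0.08,"z":0,"rx":0,"ry":0,"rz":0,"hand":-1},{"x":-0.93,"y":0.08,"z":0,"rx":0,"ry":0,"rz":0,"hand":-1},{"x":0,"y":0,"z":0,"rx":0,"ry":0,"rz":0,"hand":-1},{"x":0,"y":0,"z":0.8,"rx":0,"ry":0,"rz":0,"hand":-1},{"x":0,"y":0,"z":0.8,"rx":0,"ry":0,"rz":0,"hand":-1},{"x":0,"y":0,"z":0.65,"rx":0,"ry":0,"rz":0,"hand":-1},{"x":0,"y":0,"z":0,"rx":0,"ry":0,"rz":0,"hand":-1}]'
python3 -m inch '[{"x":0.6,"y":0,"z":0,"rx":0,"ry":0,"rz":0,"hand":-1},{"x":0.6,"y":0,"z":0.17,"rx":0,"ry":0,"rz":0,"hand":-1},{"x":0.56,"y":0,"z":0.22,"rx":0,"ry":0,"rz":0,"hand":-1},{"x":0.56,"y":0,"z":0.22,"rx":0,"ry":0,"rz":0,"hand":-1},{"x":0.5,"y":0,"z":0.41,"rx":0,"ry":0,"rz":0,"hand":-1},{"x":0.5,"y":0,"z":0.41,"rx":0,"ry":0,"rz":0,"hand":-1}]'
python3 -m inch '[{"x":0.25,"y":0,"z":0.42,"rx":0,"ry":0,"rz":0,"hand":-1},{"x":0.25,"y":0,"z":0.42,"rx":0,"ry":0,"rz":0,"hand":-1},{"x":0.12,"y":0,"z":0.38,"rx":0,"ry":0,"rz":0,"hand":-1},{"x":0.12,"y":0,"z":0.38,"rx":0,"ry":0,"rz":0,"hand":-1},{"x":0,"y":0,"z":0.15,"rx":0,"ry":0,"rz":0,"hand":-1},{"x":0,"y":0,"z":0.1,"rx":0,"ry":0,"rz":0,"hand":-1}]'
python3 look.py top top2; python3 -c "
import cv2
cv2.imwrite('pics/top2c.png',cv2.resize(cv2.imread('pics/top2.png')[90:270,180:510],None,fx=2.4,fy=2.4))"
```

```text
t: 15.48
tcp_pos: [0.7448, -0.0094, 0.3638]
tool_rot: [-3.141, -0.007, 3.072]
contact_force: [0.9, -0.0, 0.1]
grip_width: 0.005
grip_force: 0.0
t: 16.23
tcp_pos: [0.6137, -0.0003, 0.3114]
tool_rot: [3.141, 0.003, 3.072]
contact_force: [1.8, -0.6, 1.2]
grip_width: 0.004
grip_force: 0.4
t: 16.98
tcp_pos: [0.5844, 0.0016, 0.2393]
tool_rot: [-3.141, -0.003, 3.072]
contact_force: [-24.4, 0.6, 70.3]
grip_width: 0.005
grip_force: 35.1
```

View pics/top2c.png

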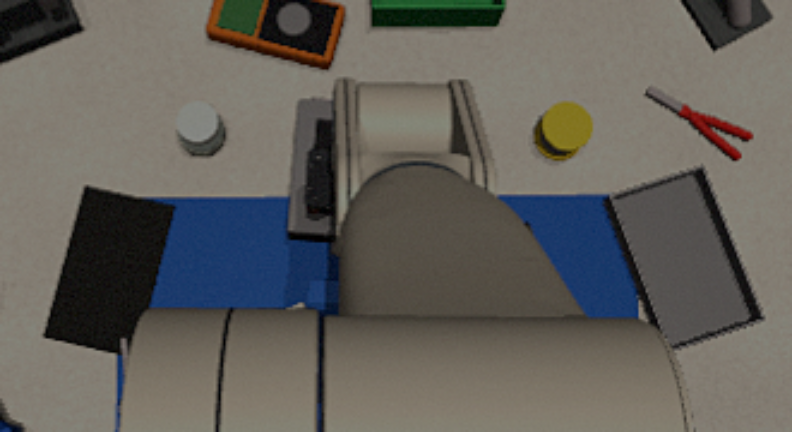

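The lid is down flat under the fingers, with 70 N on it. I'll back off now, then turn the button.

```bash
python3 -m inch '[{"x":0,"y":0,"z":-0.5,"rx":0,"ry":0,"rz":0,"hand":-1},{"x":0,"y":0,"z":-1,"rx":0,"ry":0,"rz":0,"hand":-1},{"x":0.8,"y":0.3,"z":0,"rx":0,"ry":0,"rz":0,"hand":-1},{"x":0.8,"y":0.3,"z":0,"rx":0,"ry":0,"rz":0,"hand":-1},{"x":0.72,"y":0.29,"z":0,"rx":0,"ry":0,"rz":0,"hand":-1},{"x":0,"y":0,"z":0,"rx":0,"ry":0,"rz":0,"hand":-1}]'
python3 - <<'E'
from h import *
s=read_state();print(s['tcp_pos'])
for p in([.494,.044],[.523,.047],[.546,.04],[.563,.022],[.564,.017]): to([*p,.248],[np.pi,0,np.radians(176)])
c=cam('wrist');im=camera('wrist');cv2.imwrite('pics/w4.png',im[:,:,::-1])
print(proj(c,[[.521,0,.078],[.525,.06,.078],[.5225,.02,.078]]))
E
```

```text
t: 17.77
tcp_pos: [0.4933, 0.0441, 0.296]
tool_rot: [-3.141, -0.001, 3.074]
contact_force: [-0.1, -0.4, 0.4]
grip_width: 0.009
grip_force: 0.0
[0.49328607 0.04406938 0.29596958]
shift [-0.02 -0.    1.2 ] turn [-0.   -0.01  0.01]
shift [-0.74  0.12  1.2 ] turn [-0.   -0.01  0.01]
shift [-1.32 -0.01  1.2 ] turn [-0.   -0.01  0.01]
shift [-1.78 -0.43  1.2 ] turn [-0.   -0.01  0.01]
shift [-1.81 -0.55  1.2 ] turn [-0.   -0.01  0.01]
[[259.62942663 268.65156961]
 [339.07010771 268.53105373]
 [286.13820045 268.79483154]]
```

View pics/w4.png

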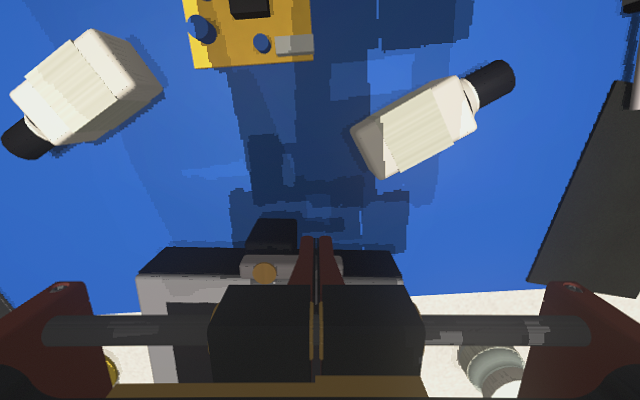

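```bash
python3 -m inch '[{"x":0,"y":0,"z":0.6,"rx":0,"ry":0,"rz":0,"hand":-1},{"x":0,"y":0,"z":0.6,"rx":0,"ry":0,"rz":0,"hand":-1},{"x":0,"y":0,"z":0,"rx":0,"ry":0,"rz":0,"hand":-1},{"x":-0.4,"y":0.1,"z":0,"rx":0,"ry":0,"rz":0,"hand":-1},{"x":-0.41,"y":0.09,"z":0,"rx":0,"ry":0,"rz":0,"hand":-1},{"x":-0.29,"y":-0.06,"z":0,"rx":0,"ry":0,"rz":0,"hand":-1},{"x":-0.29,"y":-0.07,"z":0,"rx":0,"ry":0,"rz":0,"hand":-1},{"x":-0.23,"y":-0.21,"z":0,"rx":0,"ry":0,"rz":0,"hand":-1},{"x":-0.23,"y":-0.21,"z":0,"rx":0,"ry":0,"rz":0,"hand":-1},{"x":-0.03,"y":-0.14,"z":0,"rx":0,"ry":0,"rz":0,"hand":-1},{"x":0,"y":0,"z":0,"rx":0,"ry":0,"rz":0,"hand":-1}]'
python3 -m inch '[{"x":0,"y":0.4,"z":0,"rx":0,"ry":0,"rz":0,"hand":-1},{"x":0,"y":0,"z":-0.8,"rx":0,"ry":0,"rz":0,"hand":-1},{"x":1,"y":0.2,"z":-1,"rx":0,"ry":0,"rz":0,"hand":1},{"x":1,"y":0,"z":-0.6,"rx":0,"ry":0,"rz":0,"hand":1},{"x":1,"y":0,"z":0,"rx":0,"ry":0,"rz":0,"hand":1},{"x":0,"y":0,"z":0,"rx":0,"ry":0,"rz":0,"hand":1}]'
python3 - <<'E'
from h import *
s=read_state();print(s['q'].round(2),s['tcp_pos'])
c=cam('wrist');im=camera('wrist');cv2.imwrite('pics/w5.png',im[:,:,::-1])
hsv=cv2.cvtColor(im,cv2.COLOR_RGB2HSV).astype(int)
print(proj(c,[[.524,0.004,.078],[.584,.0,.078]]))
for r in rect(c,(hsv[...,1]<70)&(hsv[...,2]>90),.046,300): print(r)
to([.4271,.1292,.186],[np.pi,0,np.radians(116)])
E
```

```text
t: 19.2
tcp_pos: [0.5682, 0.0177, 0.2479]
tool_rot: [-3.141, 0.0, 3.071]
contact_force: [0.9, 0.2, -0.2]
grip_width: 0.006
grip_force: 0.0
t: 19.95
tcp_pos: [0.4475, 0.0516, 0.3441]
tool_rot: [-3.142, -0.001, 3.074]
contact_force: [0.2, -0.1, -0.5]
grip_width: 0.426
grip_force: 0.0
[ 0.09  0.26  2.05  0.    0.83 -1.41] [0.44746386 0.05161975 0.34408547]
[[271.41082027 288.00361408]
 [274.10662726 339.05170816]]
(array([511., 368.]), array([0.6786, 0.2672], dtype=float32), np.float32(0.079), np.float32(0.036), np.float32(-3.6))
(array([361., 365.]), array([0.6559, 0.0932], dtype=float32), np.float32(0.056), np.float32(0.019), np.float32(-1.7))
(array([512., 306.]), array([0.5852, 0.2565], dtype=float32), np.float32(0.07), np.float32(0.023), np.float32(86.5))
(array([317., 302.]), array([0.5663, 0.0462], dtype=float32), np.float32(0.081), np.float32(0.027), np.float32(85.1))
(array([626., 261.]), array([0.5454, 0.3594], dtype=float32), np.float32(0.159), np.float32(0.05), np.float32(13.9))
(array([392., 170.]), array([0.4238, 0.1273], dtype=float32), np.float32(0.092), np.float32(0.055), np.float32(-64.2))
(array([129., 144.]), array([ 0.3833, -0.1198], dtype=float32), np.float32(0.106), np.float32(0.053), np.float32(-62.2))
(array([295., 106.]), array([0.3591, 0.0386], dtype=float32), np.float32(0.028), np.float32(0.013), np.float32(-88.2))
(array([603.,  83.]), array([0.3577, 0.3135], dtype=float32), np.float32(0.126), np.float32(0.065), np.float32(6.4))
(array([273.,  26.]), array([0.3024, 0.0309], dtype=float32), np.float32(0.463), np.float32(0.053), np.float32(86.8))
shift [0.69 1.9  3.96] turn [0.   0.   6.01]
```

View pics/w5.png

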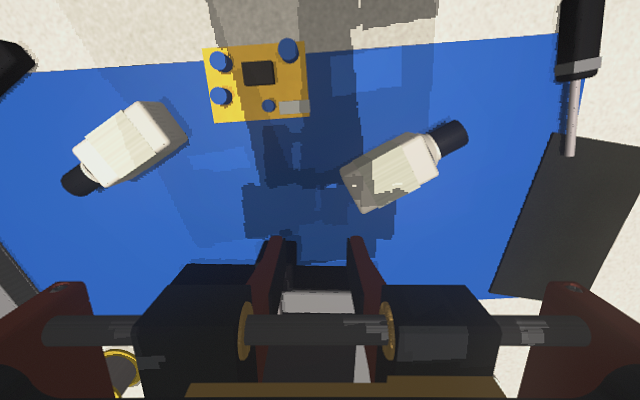

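The view shows bottle0 at (392,170), bottle1 at (129,144) and driver L with its handle at (582,35). The fingers hide the button. I'll take the left driver first, so its shaft is clear of the mat.

```bash
python3 - <<'E'
from h import *
to([.3243,.3063,.30],[np.pi,0,np.radians(188)])
E
python3 -m inch '[{"x":0.6,"y":0.9,"z":0.15,"rx":0,"ry":0,"rz":0,"hand":1},{"x":0.6,"y":0.9,"z":0.15,"rx":0,"ry":0,"rz":0,"hand":1},{"x":0.6,"y":0.9,"z":0.15,"rx":0,"ry":0,"rz":0,"hand":1},{"x":0.6,"y":0.9,"z":0.15,"rx":0,"ry":0,"rz":0,"hand":1},{"x":0.6,"y":0.9,"z":0.15,"rx":0,"ry":0,"rz":0,"hand":1},{"x":0.6,"y":0.9,"z":0.15,"rx":0,"ry":0,"rz":0,"hand":1},{"x":0,"y":0.6,"z":0.1,"rx":0,"ry":0,"rz":-0.6,"hand":1},{"x":0,"y":0,"z":0,"rx":0,"ry":0,"rz":-0.6,"hand":1},{"x":0,"y":0,"z":0,"rx":0,"ry":0,"rz":0,"hand":1}]'
cat > m.py <<'E'
from h import *
import sys
s=read_state();print(s['q'].round(2),s['tcp_pos'],s['grip_width'])
c=cam('wrist');im=camera('wrist');cv2.imwrite('pics/%s.png'%sys.argv[1],im[:,:,::-1])
hsv=cv2.cvtColor(im,cv2.COLOR_RGB2HSV).astype(int)
m=(hsv[...,2]<60);m[235:]=0
for r in rect(c,m,.02,300): print(r)
E
python3 m.py w6; python3 - <<'E'
from h import *
to([.3243,.3063,.185],[np.pi,0,np.radians(188)])
E
```

```text
shift [3.55 6.14 1.11] turn [ 0.    0.   -1.19]
t: 21.12
tcp_pos: [0.3236, 0.3012, 0.3036]
tool_rot: [3.141, 0.0, -3.002]
contact_force: [0.1, 0.5, 1.1]
grip_width: 0.999
grip_force: 0.0
[ 0.72  0.32  2.09  0.    0.72 -0.99] [0.32360152 0.30124976 0.30357625] 0.9993912905187531
(array([324., 188.]), array([0.3096, 0.3069], dtype=float32), np.float32(0.066), np.float32(0.025), np.float32(7.1))
shift [-0.04  0.13  2.97] turn [ 0.    0.   -0.01]
```

View pics/w6.png

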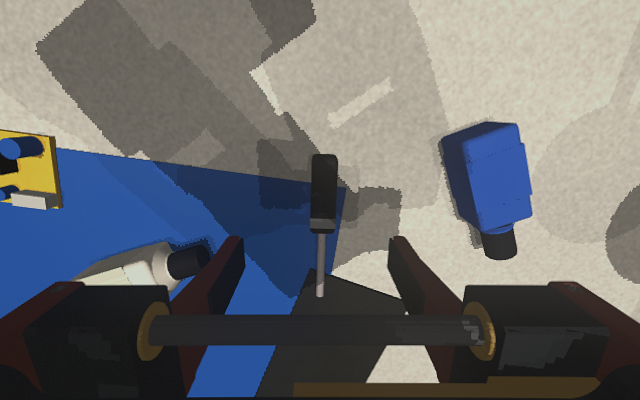

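Driver L lies between the open fingers (handle 324,188).

```bash
python3 -m inch '[{"x":0,"y":0.18,"z":0.5,"rx":0,"ry":0,"rz":0,"hand":1},{"x":0,"y":0,"z":0.9,"rx":0,"ry":0,"rz":0,"hand":1},{"x":0,"y":0,"z":0.8,"rx":0,"ry":0,"rz":0,"hand":1},{"x":0,"y":0,"z":0.5,"rx":0,"ry":0,"rz":0,"hand":1},{"x":0,"y":0,"z":0.25,"rx":0,"ry":0,"rz":0,"hand":1},{"x":0,"y":0,"z":0,"rx":0,"ry":0,"rz":0,"hand":-1},{"x":0,"y":0,"z":0,"rx":0,"ry":0,"rz":0,"hand":-1},{"x":0,"y":0,"z":0,"rx":0,"ry":0,"rz":0,"hand":-1},{"x":0,"y":0,"z":0,"rx":0,"ry":0,"rz":0,"hand":-1},{"x":0,"y":0,"z":0,"rx":0,"ry":0,"rz":0,"hand":-1},{"x":0,"y":0,"z":0,"rx":0,"ry":0,"rz":0,"hand":-1},{"x":0,"y":0,"z":0,"rx":0,"ry":0,"rz":0,"hand":-1}]'
python3 -m inch '[{"x":0,"y":0,"z":-0.5,"rx":0,"ry":0,"rz":0,"hand":-1},{"x":0,"y":0,"z":-0.8,"rx":0,"ry":0,"rz":0,"hand":-1},{"x":0,"y":0,"z":-0.8,"rx":0,"ry":0,"rz":0,"hand":-1},{"x":0,"y":0,"z":-0.8,"rx":0,"ry":0,"rz":0,"hand":-1},{"x":0,"y":0,"z":-0.4,"rx":0,"ry":0,"rz":-0.9,"hand":-1},{"x":0,"y":0,"z":0,"rx":0,"ry":0,"rz":0,"hand":-1}]'
python3 - <<'E'
from h import *
s=read_state();print(s['q'].round(2))
a=np.radians(17.4);u=np.array([np.cos(a),np.sin(a)]);v=np.array([-u[1],u[0]])
p=np.array([.5196,-.3808])-.03*u-.022*v
print(p);to([*p,.32],[np.pi,0,np.radians(197.4)])
E
```

```text
t: 22.68
tcp_pos: [0.3221, 0.3072, 0.1859]
tool_rot: [3.142, 0.0, -3.001]
contact_force: [0.3, -0.1, 2.2]
grip_width: 0.272
grip_force: 29.9
t: 23.42
tcp_pos: [0.3222, 0.3073, 0.3188]
tool_rot: [3.14, 0.002, -2.846]
contact_force: [-0.8, -0.2, -0.4]
grip_width: 0.274
grip_force: 29.9
[ 0.73  0.3   2.08  0.    0.76 -1.13]
[ 0.49755169 -0.41076451]
shift [  1.04 -18.45  -0.05] turn [ 0.01  0.01 -0.04]
```

```bash
python3 -m inch '[{"x":0,"y":0,"z":0,"rx":0,"ry":0,"rz":1,"hand":-1},{"x":0,"y":0,"z":0,"rx":0,"ry":0,"rz":1,"hand":-1},{"x":0,"y":0,"z":0,"rx":0,"ry":0,"rz":1,"hand":-1},{"x":0,"y":0,"z":0,"rx":0,"ry":0,"rz":1,"hand":-1},{"x":0,"y":0,"z":0,"rx":0,"ry":0,"rz":1,"hand":-1},{"x":0,"y":0,"z":0,"rx":0,"ry":0,"rz":1,"hand":-1},{"x":0,"y":0,"z":0,"rx":0,"ry":0,"rz":1,"hand":-1},{"x":0,"y":0,"z":0,"rx":0,"ry":0,"rz":1,"hand":-1},{"x":0,"y":0,"z":0,"rx":0,"ry":0,"rz":1,"hand":-1},{"x":0,"y":0,"z":0,"rx":0,"ry":0,"rz":1,"hand":-1},{"x":0,"y":0,"z":0,"rx":0,"ry":0,"rz":1,"hand":-1},{"x":0,"y":0,"z":0,"rx":0,"ry":0,"rz":1,"hand":-1}]'
python3 -m inch '[{"x":0,"y":0,"z":0,"rx":0,"ry":0,"rz":1,"hand":-1},{"x":0,"y":0,"z":0,"rx":0,"ry":0,"rz":1,"hand":-1},{"x":0,"y":0,"z":0,"rx":0,"ry":0,"rz":1,"hand":-1},{"x":0,"y":0,"z":0,"rx":0,"ry":0,"rz":1,"hand":-1},{"x":0,"y":0,"z":0,"rx":0,"ry":0,"rz":1,"hand":-1},{"x":0,"y":0,"z":0,"rx":0,"ry":0,"rz":0.97,"hand":-1},{"x":0,"y":0,"z":0,"rx":0,"ry":0,"rz":0,"hand":-1}]'
python3 - <<'E'
from h import *
s=read_state();print(s['q'].round(2))
to([.5548,-.3928,.32],[np.pi,0,np.radians(17.4)])
E
```

```text
t: 24.92
tcp_pos: [0.3217, 0.3069, 0.3166]
tool_rot: [-3.14, 0.002, 1.335]
contact_force: [-0.2, -0.3, -1.0]
grip_width: 0.274
grip_force: 29.8
t: 25.8
tcp_pos: [0.3218, 0.3069, 0.3168]
tool_rot: [3.141, 0.002, 0.301]
contact_force: [-0.2, 0.3, -1.1]
grip_width: 0.271
grip_force: 29.9
[0.73 0.3  2.08 0.   0.76 2.  ]
shift [ 0.37 18.43 -0.06] turn [ 0.    0.01 -0.01]
```

```bash
python3 -m inch '[{"x":0.02,"y":1,"z":0,"rx":0,"ry":0,"rz":0,"hand":-1},{"x":0.02,"y":1,"z":0,"rx":0,"ry":0,"rz":0,"hand":-1},{"x":0.02,"y":1,"z":0,"rx":0,"ry":0,"rz":0,"hand":-1},{"x":0.02,"y":1,"z":0,"rx":0,"ry":0,"rz":0,"hand":-1},{"x":0.02,"y":1,"z":0,"rx":0,"ry":0,"rz":0,"hand":-1},{"x":0.02,"y":1,"z":0,"rx":0,"ry":0,"rz":0,"hand":-1},{"x":0.02,"y":1,"z":0,"rx":0,"ry":0,"rz":0,"hand":-1},{"x":0.02,"y":1,"z":0,"rx":0,"ry":0,"rz":0,"hand":-1},{"x":0.02,"y":1,"z":0,"rx":0,"ry":0,"rz":0,"hand":-1},{"x":0.02,"y":1,"z":0,"rx":0,"ry":0,"rz":0,"hand":-1},{"x":0.02,"y":1,"z":0,"rx":0,"ry":0,"rz":0,"hand":-1},{"x":0.02,"y":1,"z":0,"rx":0,"ry":0,"rz":0,"hand":-1}]'
python3 -m inch '[{"x":0.02,"y":1,"z":0,"rx":0,"ry":0,"rz":0,"hand":-1},{"x":0.02,"y":1,"z":0,"rx":0,"ry":0,"rz":0,"hand":-1},{"x":0.02,"y":1,"z":0,"rx":0,"ry":0,"rz":0,"hand":-1},{"x":0.02,"y":1,"z":0,"rx":0,"ry":0,"rz":0,"hand":-1},{"x":0.02,"y":1,"z":0,"rx":0,"ry":0,"rz":0,"hand":-1},{"x":0.02,"y":1,"z":0,"rx":0,"ry":0,"rz":0,"hand":-1},{"x":0,"y":0,"z":0,"rx":0,"ry":0,"rz":0,"hand":-1}]'
python3 - <<'E'
from h import *
s=read_state();print(s['q'].round(2),s['grip_width'])
to([.5548,-.3928,.195],[np.pi,0,np.radians(17.4)])
c=cam('wrist');cv2.imwrite('pics/w7.png',camera('wrist')[:,:,::-1])
a=np.radians(17.4);R=np.array([[np.cos(a),-np.sin(a)],[np.sin(a),np.cos(a)]])
q=[[*(np.array([.5196,-.3808])+R@[i*.105,j*.065]),.03] for i,j in((1,1),(1,-1),(-1,-1),(-1,1))]
print(proj(c,q).round())
E
```

```text
t: 27.3
tcp_pos: [0.4742, -0.1495, 0.3172]
tool_rot: [-3.141, 0.001, 0.304]
contact_force: [-0.2, 0.4, -0.2]
grip_width: 0.273
grip_force: 29.9
t: 28.18
tcp_pos: [0.5504, -0.3781, 0.3168]
tool_rot: [3.141, -0.0, 0.302]
contact_force: [0.1, 0.4, -0.9]
grip_width: 0.275
grip_force: 29.9
[-0.62  0.58  1.59 -0.    0.97  0.65] 0.2746871677376182
shift [-0.01  0.38  3.04] turn [ 0.   -0.   -0.01]
[[234. 119.]
 [384. 119.]
 [370. 320.]
 [251. 320.]]
```

View pics/w7.png

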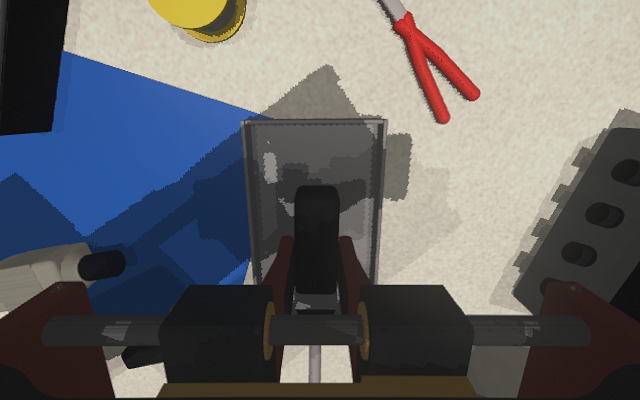

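The tray rim shows at (243..387,120), about 5 mm to the right of where I predicted, so I'm correcting for that.

```bash
python3 -m inch '[{"x":0,"y":0.5,"z":0,"rx":0,"ry":0,"rz":0,"hand":-1},{"x":0,"y":0,"z":0.8,"rx":0,"ry":0,"rz":0,"hand":-1},{"x":0,"y":0,"z":0.9,"rx":0,"ry":0,"rz":0,"hand":-1},{"x":0,"y":0,"z":0.7,"rx":0,"ry":0,"rz":0,"hand":-1},{"x":0,"y":0,"z":0.5,"rx":0,"ry":0,"rz":0,"hand":-1},{"x":0,"y":0,"z":0.2,"rx":0,"ry":0,"rz":0,"hand":-1},{"x":0,"y":0,"z":0,"rx":0,"ry":0,"rz":0,"hand":-1},{"x":0,"y":0,"z":0,"rx":0,"ry":0,"rz":0,"hand":-0.1},{"x":0,"y":0,"z":0,"rx":0,"ry":0,"rz":0,"hand":-0.1},{"x":0,"y":0,"z":0,"rx":0,"ry":0,"rz":0,"hand":-0.1}]'
python3 -m inch '[{"x":0,"y":0,"z":-0.5,"rx":0,"ry":0,"rz":0,"hand":-0.1},{"x":0,"y":0,"z":-0.9,"rx":0,"ry":0,"rz":0,"hand":-0.1},{"x":0,"y":0,"z":-0.9,"rx":0,"ry":0,"rz":0,"hand":1},{"x":0,"y":0,"z":-0.6,"rx":0,"ry":0,"rz":0,"hand":1},{"x":-0.9,"y":-0.9,"z":0,"rx":0,"ry":0,"rz":0,"hand":1},{"x":-1,"y":-0.9,"z":0,"rx":0,"ry":0,"rz":0,"hand":1},{"x":-1,"y":-0.9,"z":0,"rx":0,"ry":0,"rz":0,"hand":1},{"x":-1,"y":-0.9,"z":0,"rx":0,"ry":0,"rz":0,"hand":1},{"x":-1,"y":-0.9,"z":0,"rx":0,"ry":0,"rz":0,"hand":1},{"x":-0.9,"y":0,"z":0,"rx":0,"ry":0,"rz":0,"hand":1},{"x":0,"y":0,"z":0,"rx":0,"ry":0,"rz":0,"hand":1}]'
python3 - <<'E'
from h import *
s=read_state();print(s['q'].round(2))
c=cam('top');im=camera('top')[:,:,::-1];cv2.imwrite('pics/top3.png',im)
cv2.imwrite('pics/top3c.png',cv2.resize(im[110:290,180:510],None,fx=2.4,fy=2.4))
hsv=cv2.cvtColor(im,cv2.COLOR_BGR2HSV).astype(int)
m=hsv[...,2]<45;o=m*0;o[240:282,408:460]=m[240:282,408:460]
print(rect(c,o,.02))
to([.3155,-.26,.30],[np.pi,0,np.radians(-59.4)])
E
```

```text
t: 29.48
tcp_pos: [0.5564, -0.3951, 0.1946]
tool_rot: [3.141, -0.001, 0.302]
contact_force: [-0.6, -0.1, -0.2]
grip_width: 0.449
grip_force: 0.0
t: 30.85
tcp_pos: [0.2796, -0.2922, 0.3111]
tool_rot: [3.14, -0.0, 0.3]
contact_force: [0.6, 0.0, 0.4]
grip_width: 1.001
grip_force: 0.0
[-0.84  0.26  2.17 -0.    0.71  0.43]
[(array([446., 278.]), array([ 0.2849, -0.3088], dtype=float32), np.float32(0.09), np.float32(0.026), np.float32(89.2)), (array([426., 267.]), array([ 0.3108, -0.2528], dtype=float32), np.float32(0.081), np.float32(0.026), np.float32(-59.5))]
shift [ 1.07 -0.52  0.28] turn [ 0.01 -0.01  7.66]
```

View pics/top3c.png

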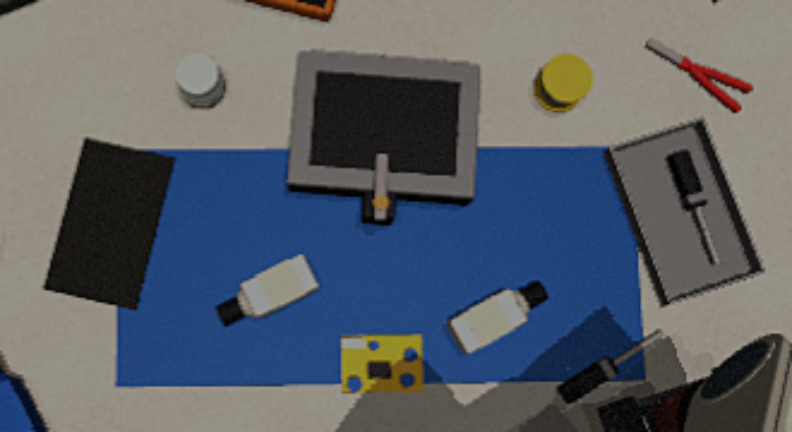

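The lid is shut, the button lies across it at (381,180), and driver L is flat in the tray at (692,205). Driver R is unmoved at (600,375), so it's next.

```bash
python3 -m inch '[{"x":0.53,"y":-0.3,"z":0.1,"rx":0,"ry":0,"rz":0,"hand":1},{"x":0.53,"y":-0.3,"z":0.1,"rx":0,"ry":0,"rz":0,"hand":1},{"x":0,"y":0,"z":0,"rx":0,"ry":0,"rz":1,"hand":1},{"x":0,"y":0,"z":0,"rx":0,"ry":0,"rz":1,"hand":1},{"x":0,"y":0,"z":0,"rx":0,"ry":0,"rz":1,"hand":1},{"x":0,"y":0,"z":0,"rx":0,"ry":0,"rz":1,"hand":1},{"x":0,"y":0,"z":0,"rx":0,"ry":0,"rz":1,"hand":1},{"x":0,"y":0,"z":0,"rx":0,"ry":0,"rz":1,"hand":1},{"x":0,"y":0,"z":0,"rx":0,"ry":0,"rz":1,"hand":1},{"x":0,"y":0,"z":0,"rx":0,"ry":0,"rz":0.66,"hand":1},{"x":0,"y":0,"z":0,"rx":0,"ry":0,"rz":0,"hand":1}]'
python3 m.py w8;python3 - <<'E'
from h import *
c=cam('wrist')
to([.3132,-.2569,.185],[np.pi,0,np.radians(-59.5)])
print(proj(c,[[.2903,-.2181,.02],[.3285,-.2827,.02]]))
E
```

```text
t: 32.28
tcp_pos: [0.3155, -0.2569, 0.3024]
tool_rot: [-3.141, -0.001, -1.033]
contact_force: [-0.9, -0.0, 0.5]
grip_width: 0.999
grip_force: 0.0
[-0.71  0.28  2.17  0.    0.69  1.89] [ 0.31552621 -0.25686666  0.30239651] 0.9985871115082569
(array([185., 213.]), array([ 0.4159, -0.185 ], dtype=float32), np.float32(0.04), np.float32(0.031), np.float32(-61.4))
(array([318., 211.]), array([ 0.3094, -0.2501], dtype=float32), np.float32(0.046), np.float32(0.024), np.float32(-59.2))
(array([ 21., 211.]), array([ 0.5416, -0.1093], dtype=float32), np.float32(0.059), np.float32(0.048), np.float32(-76.9))
(array([207.,  24.]), array([ 0.47  , -0.3325], dtype=float32), np.float32(0.161), np.float32(0.036), np.float32(31.1))
shift [-0.03  0.05  2.93] turn [-0.   -0.01  0.04]
[[317.2603885  247.25155592]
 [317.81126612 171.85009648]]
```

```bash
python3 -m inch '[{"x":0,"y":0.05,"z":0.5,"rx":0,"ry":0,"rz":0,"hand":1},{"x":0,"y":0,"z":0.9,"rx":0,"ry":0,"rz":0,"hand":1},{"x":0,"y":0,"z":0.8,"rx":0,"ry":0,"rz":0,"hand":1},{"x":0,"y":0,"z":0.5,"rx":0,"ry":0,"rz":0,"hand":1},{"x":0,"y":0,"z":0.22,"rx":0,"ry":0,"rz":0,"hand":1},{"x":0,"y":0,"z":0,"rx":0,"ry":0,"rz":0,"hand":-1},{"x":0,"y":0,"z":0,"rx":0,"ry":0,"rz":0,"hand":-1},{"x":0,"y":0,"z":0,"rx":0,"ry":0,"rz":0,"hand":-1},{"x":0,"y":0,"z":0,"rx":0,"ry":0,"rz":0,"hand":-1},{"x":0,"y":0,"z":0,"rx":0,"ry":0,"rz":0,"hand":-1},{"x":0,"y":0,"z":0,"rx":0,"ry":0,"rz":0,"hand":-1},{"x":0,"y":0,"z":0,"rx":0,"ry":0,"rz":0,"hand":-1}]'
python3 -m inch '[{"x":0,"y":0,"z":-0.5,"rx":0,"ry":0,"rz":0,"hand":-1},{"x":0,"y":0,"z":-0.9,"rx":0,"ry":0,"rz":0,"hand":-1},{"x":0,"y":0,"z":-0.9,"rx":0,"ry":0,"rz":0,"hand":-1},{"x":0,"y":0,"z":-0.6,"rx":0,"ry":0,"rz":-1,"hand":-1},{"x":0,"y":0,"z":0,"rx":0,"ry":0,"rz":-1,"hand":-1},{"x":0,"y":0,"z":0,"rx":0,"ry":0,"rz":-1,"hand":-1},{"x":0,"y":0,"z":0,"rx":0,"ry":0,"rz":-1,"hand":-1},{"x":0,"y":0,"z":0,"rx":0,"ry":0,"rz":-1,"hand":-1},{"x":0,"y":0,"z":0,"rx":0,"ry":0,"rz":-1,"hand":-1},{"x":0,"y":0,"z":0,"rx":0,"ry":0,"rz":-1,"hand":-1},{"x":0,"y":0,"z":0,"rx":0,"ry":0,"rz":-0.69,"hand":-1},{"x":0,"y":0,"z":0,"rx":0,"ry":0,"rz":0,"hand":-1}]'
python3 - <<'E'
from h import *
s=read_state();print(s['q'].round(2),s['grip_width'])
a=np.radians(17.4);u=np.array([np.cos(a),np.sin(a)]);v=np.array([-u[1],u[0]])
p=np.array([.521,-.3855])-.03*u+.026*v
print(p);to([*p,.194],[np.pi,0,np.radians(17.4)])
E
```

```text
t: 33.83
tcp_pos: [0.3127, -0.2577, 0.1851]
tool_rot: [3.142, 0.0, -1.035]
contact_force: [-0.2, 0.8, 1.9]
grip_width: 0.268
grip_force: 30.0
t: 35.33
tcp_pos: [0.3126, -0.2576, 0.3009]
tool_rot: [-3.141, 0.0, 0.306]
contact_force: [0.6, 0.2, -0.4]
grip_width: 0.279
grip_force: 30.0
[-0.72  0.28  2.17  0.    0.69  0.55] 0.2790094719825109
[ 0.48459773 -0.36966098]
shift [3.26 3.97 2.67] turn [-0.    0.    0.02]
```

```bash
python3 -m inch '[{"x":0.8,"y":0.97,"z":0,"rx":0,"ry":0,"rz":0,"hand":-1},{"x":0.8,"y":1,"z":0,"rx":0,"ry":0,"rz":0,"hand":-1},{"x":0.8,"y":1,"z":0,"rx":0,"ry":0,"rz":0,"hand":-1},{"x":0.86,"y":1,"z":0,"rx":0,"ry":0,"rz":0,"hand":-1},{"x":0,"y":0,"z":0,"rx":0,"ry":0,"rz":0,"hand":-1},{"x":0,"y":0,"z":0.8,"rx":0,"ry":0,"rz":0,"hand":-1},{"x":0,"y":0,"z":0.8,"rx":0,"ry":0,"rz":0,"hand":-1},{"x":0,"y":0,"z":0.5,"rx":0,"ry":0,"rz":0,"hand":-1},{"x":0,"y":0,"z":0.4,"rx":0,"ry":0,"rz":0,"hand":-1},{"x":0,"y":0,"z":0.2,"rx":0,"ry":0,"rz":0,"hand":-1},{"x":0,"y":0,"z":0,"rx":0,"ry":0,"rz":0,"hand":-1}]'
python3 -m inch '[{"x":0,"y":0,"z":0,"rx":0,"ry":0,"rz":0,"hand":-0.25},{"x":0,"y":0,"z":0,"rx":0,"ry":0,"rz":0,"hand":-0.25},{"x":0,"y":0,"z":0,"rx":0,"ry":0,"rz":0,"hand":-0.25},{"x":0,"y":0,"z":-0.5,"rx":0,"ry":0,"rz":0,"hand":-0.25},{"x":0,"y":0,"z":-0.9,"rx":0,"ry":0,"rz":0,"hand":-0.25},{"x":0,"y":0,"z":-0.9,"rx":0,"ry":0,"rz":0,"hand":1},{"x":0,"y":0,"z":-0.5,"rx":0,"ry":0,"rz":0,"hand":1},{"x":-0.6,"y":-1,"z":0,"rx":0,"ry":0,"rz":0.6,"hand":1},{"x":-0.6,"y":-1,"z":0,"rx":0,"ry":0,"rz":0.6,"hand":1},{"x":-0.6,"y":-1,"z":0,"rx":0,"ry":0,"rz":0.6,"hand":1},{"x":0,"y":0,"z":0,"rx":0,"ry":0,"rz":0,"hand":1}]'
python3 - <<'E'
from h import *
s=read_state();print(s['q'].round(2))
im=cv2.imread('pics/top3.png')
c=cam('wrist');iw=camera('wrist')[:,:,::-1];cv2.imwrite('pics/w9.png',iw)
print('capdir/pos from top: bottle1 body',proj(c,[[.3853,-.1319,.046]]))
h=cv2.cvtColor(iw,cv2.COLOR_BGR2HSV).astype(int)
for r in rect(c,(h[...,1]<70)&(h[...,2]>90),.046,300): print(r)
E
```

```text
t: 36.7
tcp_pos: [0.4851, -0.3696, 0.193]
tool_rot: [-3.141, 0.0, 0.307]
contact_force: [-0.6, 0.6, -1.0]
grip_width: 0.275
grip_force: 30.0
t: 38.08
tcp_pos: [0.3885, -0.2647, 0.3051]
tool_rot: [-3.14, 0.003, -0.006]
contact_force: [-0.4, -0.5, -0.2]
grip_width: 0.992
grip_force: 0.0
[-0.62  0.36  2.03  0.    0.75  0.95]
capdir/pos from top: bottle1 body [[162.60618914 214.02592831]]
(array([312., 369.]), array([ 0.2112, -0.2577], dtype=float32), np.float32(0.264), np.float32(0.068), np.float32(89.8))
(array([145., 277.]), array([ 0.3175, -0.1054], dtype=float32), np.float32(0.113), np.float32(0.035), np.float32(89.5))
(array([ 27., 286.]), array([0.3193, 0.0074], dtype=float32), np.float32(0.093), np.float32(0.042), np.float32(-63.8))
(array([170., 207.]), array([ 0.389, -0.137], dtype=float32), np.float32(0.102), np.float32(0.047), np.float32(-61.9))
(array([463., 145.]), array([ 0.4106, -0.3781], dtype=float32), np.float32(0.381), np.float32(0.262), np.float32(89.2))
(array([46.,  3.]), array([ 0.5395, -0.0768], dtype=float32), np.float32(0.06), np.float32(0.007), np.float32(-89.8))
```

View pics/w9.png

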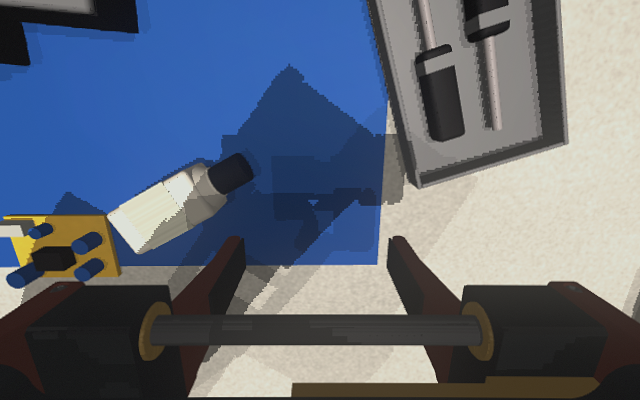

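The view shows both drivers flat in the tray at (440,90) and (487,80), and bottle1 at (180,200). Next is bottle0.

```bash
python3 -m inch '[{"x":0.08,"y":-1,"z":0,"rx":0,"ry":0,"rz":0,"hand":1},{"x":0.08,"y":-1,"z":0,"rx":0,"ry":0,"rz":0,"hand":1},{"x":0.08,"y":-1,"z":0,"rx":0,"ry":0,"rz":0,"hand":1},{"x":0.08,"y":-1,"z":0,"rx":0,"ry":0,"rz":0,"hand":1},{"x":0.08,"y":-1,"z":0,"rx":0,"ry":0,"rz":0,"hand":1},{"x":0.08,"y":-1,"z":0,"rx":0,"ry":0,"rz":0,"hand":1},{"x":0.08,"y":-1,"z":0,"rx":0,"ry":0,"rz":0,"hand":1},{"x":0.08,"y":-1,"z":0,"rx":0,"ry":0,"rz":0,"hand":1},{"x":0.08,"y":-1,"z":0,"rx":0,"ry":0,"rz":0,"hand":1},{"x":0.08,"y":-1,"z":0,"rx":0,"ry":0,"rz":0,"hand":1}]'
python3 -m inch '[{"x":0,"y":0,"z":0,"rx":0,"ry":0,"rz":-1,"hand":1},{"x":0,"y":0,"z":0,"rx":0,"ry":0,"rz":-1,"hand":1},{"x":0,"y":0,"z":0,"rx":0,"ry":0,"rz":-1,"hand":1},{"x":0,"y":0,"z":0,"rx":0,"ry":0,"rz":-1,"hand":1},{"x":0,"y":0,"z":0,"rx":0,"ry":0,"rz":-1,"hand":1},{"x":0,"y":0,"z":0,"rx":0,"ry":0,"rz":-1,"hand":1},{"x":0,"y":0,"z":0,"rx":0,"ry":0,"rz":-1,"hand":1},{"x":0,"y":0,"z":0,"rx":0,"ry":0,"rz":-1,"hand":1},{"x":0,"y":0,"z":0,"rx":0,"ry":0,"rz":-1,"hand":1},{"x":0,"y":0,"z":0,"rx":0,"ry":0,"rz":-1,"hand":1},{"x":0,"y":0,"z":0,"rx":0,"ry":0,"rz":-1,"hand":1},{"x":0,"y":0,"z":0,"rx":0,"ry":0,"rz":-0.7,"hand":1}]'
python3 - <<'E'
from h import *
s=read_state();print(s['q'].round(2))
c=cam('wrist');iw=camera('wrist')[:,:,::-1];cv2.imwrite('pics/w10.png',iw)
h=cv2.cvtColor(iw,cv2.COLOR_BGR2HSV).astype(int)
m=(h[...,1]<70)&(h[...,2]>90);m[240:]=0
for r in rect(c,m,.046,300): print(r)
m=(h[...,2]<60);m[240:]=0
for r in rect(c,m,.03,300): print('dark',r)
print(proj(c,[[.421,.14,.046],[.3977,.1853,.03]]))
to([.421,.140,.19],[np.pi,0,np.radians(116.3)])
E
```

```text
t: 39.38
tcp_pos: [0.427, 0.1345, 0.3055]
tool_rot: [-3.141, -0.002, -0.006]
contact_force: [0.7, 0.6, 1.2]
grip_width: 0.996
grip_force: 0.0
t: 40.88
tcp_pos: [0.427, 0.133, 0.3055]
tool_rot: [3.14, 0.0, 2.041]
contact_force: [0.7, -0.2, -0.1]
grip_width: 0.996
grip_force: 0.0
[ 0.28  0.33  2.08 -0.    0.73 -0.19]
(array([315., 201.]), array([0.4215, 0.1427], dtype=float32), np.float32(0.074), np.float32(0.047), np.float32(-64.2))
(array([587., 178.]), array([0.6009, 0.2707], dtype=float32), np.float32(0.139), np.float32(0.132), np.float32(-63.0))
(array([630.,  14.]), array([0.5576, 0.3653], dtype=float32), np.float32(0.037), np.float32(0.013), np.float32(-13.8))
(array([109., 107.]), array([0.2566, 0.1203], dtype=float32), np.float32(0.246), np.float32(0.17), np.float32(-81.3))
dark (array([316., 139.]), array([0.4005, 0.1865], dtype=float32), np.float32(0.03), np.float32(0.026), np.float32(-64.0))
dark (array([521.,  63.]), array([0.5019, 0.3282], dtype=float32), np.float32(0.18), np.float32(0.109), np.float32(-13.0))
[[313.16733047 201.91631617]
 [312.8232781  139.13698178]]
shift [ 0.22 -0.06  2.89] turn [0.01 0.   0.09]
```

```bash
python3 -m inch '[{"x":0.2,"y":0,"z":0.5,"rx":0,"ry":0,"rz":0.1,"hand":1},{"x":0,"y":0,"z":0.9,"rx":0,"ry":0,"rz":0,"hand":1},{"x":0,"y":0,"z":0.8,"rx":0,"ry":0,"rz":0,"hand":1},{"x":0,"y":0,"z":0.5,"rx":0,"ry":0,"rz":0,"hand":1},{"x":0,"y":0,"z":0.24,"rx":0,"ry":0,"rz":0,"hand":1},{"x":0,"y":0,"z":0,"rx":0,"ry":0,"rz":0,"hand":-1},{"x":0,"y":0,"z":0,"rx":0,"ry":0,"rz":0,"hand":-1},{"x":0,"y":0,"z":0,"rx":0,"ry":0,"rz":0,"hand":-1},{"x":0,"y":0,"z":0,"rx":0,"ry":0,"rz":0,"hand":-1},{"x":0,"y":0,"z":0,"rx":0,"ry":0,"rz":0,"hand":-1},{"x":0,"y":0,"z":0,"rx":0,"ry":0,"rz":0,"hand":-1}]'
python3 -m inch '[{"x":0,"y":0,"z":-0.5,"rx":0,"ry":0,"rz":0,"hand":-1},{"x":0,"y":0,"z":-0.9,"rx":0,"ry":0,"rz":0,"hand":-1},{"x":0,"y":0,"z":-0.9,"rx":0,"ry":0,"rz":0,"hand":-1},{"x":0,"y":0,"z":-0.9,"rx":0,"ry":0,"rz":0,"hand":-1},{"x":0,"y":0,"z":-0.9,"rx":0,"ry":0,"rz":0,"hand":-1},{"x":0,"y":0,"z":0,"rx":0,"ry":0,"rz":0,"hand":-1}]'
python3 -m inch '[{"x":0,"y":0,"z":0,"rx":0,"ry":-1,"rz":0,"hand":-1},{"x":0,"y":0,"z":0,"rx":0,"ry":-1,"rz":0,"hand":-1},{"x":0,"y":0,"z":0,"rx":0,"ry":-1,"rz":0,"hand":-1}]'
python3 - <<'E'
from h import *
s=read_state();print(s['q'].round(2));print(Ro.from_euler('xyz',s['tool_rot']).as_matrix().round(2))
E
```

```text
t: 42.3
tcp_pos: [0.422, 0.1401, 0.1879]
tool_rot: [3.141, 0.0, 2.018]
contact_force: [0.3, 0.0, 6.0]
grip_width: 0.522
grip_force: 30.0
t: 43.05
tcp_pos: [0.4223, 0.1402, 0.3535]
tool_rot: [3.137, 0.001, 2.018]
contact_force: [-0.8, 0.5, -2.3]
grip_width: 0.523
grip_force: 30.0
t: 43.42
tcp_pos: [0.4212, 0.1398, 0.3502]
tool_rot: [-3.14, 0.528, 2.019]
contact_force: [-0.1, -0.4, -2.3]
grip_width: 0.527
grip_force: 30.0
[ 0.44  0.27  2.08 -0.69  0.92  0.45]
[[-0.37  0.9   0.22]
 [ 0.78  0.43 -0.45]
 [-0.5  -0.   -0.86]]
```

Wrong sense: the tool leaned away from the cap. I'll turn the other way.

```bash
python3 -m inch '[{"x":0,"y":0,"z":0,"rx":0,"ry":1,"rz":0,"hand":-1},{"x":0,"y":0,"z":0,"rx":0,"ry":1,"rz":0,"hand":-1},{"x":0,"y":0,"z":0,"rx":0,"ry":1,"rz":0,"hand":-1},{"x":0,"y":0,"z":0,"rx":0,"ry":1,"rz":0,"hand":-1},{"x":0,"y":0,"z":0,"rx":0,"ry":1,"rz":0,"hand":-1},{"x":0,"y":0,"z":0,"rx":0,"ry":1,"rz":0,"hand":-1},{"x":0,"y":0,"z":0,"rx":0,"ry":1,"rz":0,"hand":-1},{"x":0,"y":0,"z":0,"rx":0,"ry":1,"rz":0,"hand":-1},{"x":0,"y":0,"z":0,"rx":0,"ry":1,"rz":0,"hand":-1},{"x":0,"y":0,"z":0,"rx":0,"ry":1,"rz":0,"hand":-1},{"x":0,"y":0,"z":0,"rx":0,"ry":1,"rz":0,"hand":-1},{"x":0,"y":0,"z":0,"rx":0,"ry":1,"rz":0,"hand":-1}]'
python3 - <<'E'
from h import *
s=read_state();print(s['q'].round(2));R=Ro.from_euler('xyz',s['tool_rot']);print(R.as_matrix().round(3))
def up(az):  # tool x up, z horizontal at azimuth az
    a=np.radians(az);z=np.array([np.cos(a),np.sin(a),0]);x=np.array([0,0,1.]);return Ro.from_matrix(np.c_[x,np.cross(z,x),z])
for az in(116,90,75): print(az,((R.inv()*up(az)).as_rotvec(degrees=True)/10).round(2))
E
```

```text
t: 44.92
tcp_pos: [0.4214, 0.1398, 0.35]
tool_rot: [-0.582, -1.565, -0.543]
contact_force: [0.2, 0.4, -1.5]
grip_width: 0.52
grip_force: 30.0
[ 0.03  0.52  2.05  1.21  1.8  -1.04]
[[ 0.005  0.902 -0.431]
 [-0.003  0.431  0.902]
 [ 1.    -0.003  0.005]]
116 [ 0.05 -0.03 -0.02]
90 [-2.55 -0.02 -0.02]
75 [-4.05 -0.02 -0.03]
```

The bottle is upright in the air. I'll yaw it to azimuth 60°, over the mat.

```bash
python3 -m inch '[{"x":0,"y":0,"z":0,"rx":-1,"ry":0,"rz":0,"hand":-1},{"x":0,"y":0,"z":0,"rx":-1,"ry":0,"rz":0,"hand":-1},{"x":0,"y":0,"z":0,"rx":-1,"ry":0,"rz":0,"hand":-1},{"x":0,"y":0,"z":0,"rx":-1,"ry":0,"rz":0,"hand":-1},{"x":0,"y":0,"z":0,"rx":-1,"ry":0,"rz":0,"hand":-1},{"x":0,"y":0,"z":0,"rx":-0.55,"ry":0,"rz":0,"hand":-1},{"x":0,"y":0,"z":0,"rx":0,"ry":0,"rz":0,"hand":-1}]'
cat >> h.py <<'E'
def up(az):
    "tool x up, z level at azimuth az"
    a=np.radians(az);z=np.array([np.cos(a),np.sin(a),0]);x=np.array([0,0,1.]);return Ro.from_matrix(np.c_[x,np.cross(z,x),z])
def place(p,az,h):
    R=up(az);to([p[0]-.163*np.cos(np.radians(az)),p[1]-.163*np.sin(np.radians(az)),h],R.as_euler('xyz'))
E
python3 -W ignore - <<'E'
from h import *
s=read_state();print(s['q'].round(2),s['grip_width'])
place([.5667,.328],60,.2)
E
```

```text
t: 45.8
tcp_pos: [0.4208, 0.1402, 0.3501]
tool_rot: [-2.435, -1.566, 0.344]
contact_force: [-0.3, -0.0, -1.3]
grip_width: 0.519
grip_force: 30.0
[ 0.05  0.43  2.3   2.1   1.35 -1.21] 0.5185088113243241
shift [-3.74  0.83  1.83] turn [-0.02  0.02 -0.02]
```

```bash
python3 -m inch '[{"x":0,"y":0.28,"z":0.61,"rx":0,"ry":0,"rz":0,"hand":-1},{"x":0,"y":0.28,"z":0.61,"rx":0,"ry":0,"rz":0,"hand":-1},{"x":0,"y":0.27,"z":0.61,"rx":0,"ry":0,"rz":0,"hand":-1},{"x":-0.8,"y":0,"z":0,"rx":0,"ry":0,"rz":0,"hand":-1},{"x":-0.8,"y":0,"z":0,"rx":0,"ry":0,"rz":0,"hand":-1},{"x":-0.8,"y":0,"z":0,"rx":0,"ry":0,"rz":0,"hand":-1},{"x":-0.8,"y":0,"z":0,"rx":0,"ry":0,"rz":0,"hand":-1},{"x":-0.8,"y":0,"z":0,"rx":0,"ry":0,"rz":0,"hand":-1},{"x":-0.8,"y":0,"z":0,"rx":0,"ry":0,"rz":0,"hand":-1},{"x":0,"y":0,"z":0,"rx":0,"ry":0,"rz":0,"hand":-1}]'
python3 -W ignore - <<'E'
from h import *
s=read_state();print(s['q'].round(2),s['grip_width'])
place([.5667,.328],60,.074)
cv2.imwrite('pics/sc2.png',camera('scene')[:,:,::-1])
E
```

```text
t: 47.05
tcp_pos: [0.4863, 0.1868, 0.1567]
tool_rot: [-2.269, -1.565, 0.178]
contact_force: [1.3, 0.4, -1.6]
grip_width: 0.521
grip_force: 30.0
[ 0.15  0.93  2.1   2.24  1.5  -1.48] 0.5208729974650432
shift [-2.07 -0.02 -0.01] turn [-0.02  0.02 -0.03]
```

View pics/sc2.png

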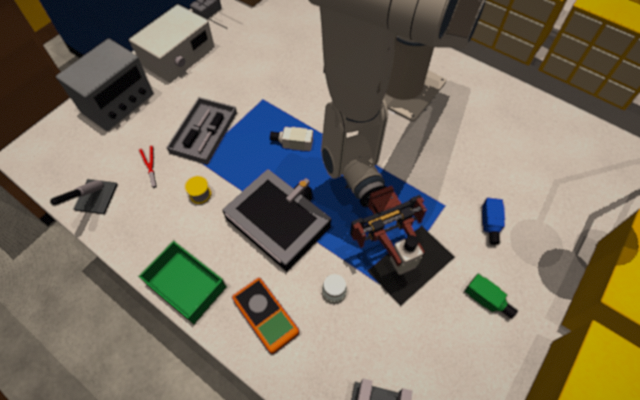

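The scene view shows the bottle upright over the mat at (405,255), with the wrist clear of the case. Lowering it now.

```bash
python3 -m inch '[{"x":-0.6,"y":0,"z":0,"rx":0,"ry":0,"rz":0,"hand":-1},{"x":-0.6,"y":0,"z":0,"rx":0,"ry":0,"rz":0,"hand":-1},{"x":-0.5,"y":0,"z":0,"rx":0,"ry":0,"rz":0,"hand":-1},{"x":0,"y":0,"z":0,"rx":0,"ry":0,"rz":0,"hand":-1}]'
python3 -m inch '[{"x":-0.2,"y":0,"z":0,"rx":0,"ry":0,"rz":0,"hand":-1},{"x":-0.1,"y":0,"z":0,"rx":0,"ry":0,"rz":0,"hand":-1},{"x":0,"y":0,"z":0,"rx":0,"ry":0,"rz":0,"hand":-1}]'
```

```text
t: 47.6
tcp_pos: [0.4871, 0.187, 0.0917]
tool_rot: [-1.37, -1.57, -0.721]
contact_force: [-0.8, 0.1, -1.1]
grip_width: 0.525
grip_force: 30.0
t: 47.98
tcp_pos: [0.4871, 0.187, 0.0797]
tool_rot: [0.505, -1.571, -2.597]
contact_force: [0.7, -0.1, -1.1]
grip_width: 0.524
grip_force: 30.0
```

```bash
python3 -m inch '[{"x":-0.2,"y":0,"z":0,"rx":0,"ry":0,"rz":0,"hand":-1},{"x":0,"y":0,"z":0,"rx":0,"ry":0,"rz":0,"hand":-1}]'
python3 -m inch '[{"x":-0.1,"y":0,"z":0,"rx":0,"ry":0,"rz":0,"hand":-1},{"x":0,"y":0,"z":0,"rx":0,"ry":0,"rz":0,"hand":-1}]'
```

```text
t: 48.22
tcp_pos: [0.4869, 0.187, 0.071]
tool_rot: [-2.359, -1.57, 0.267]
contact_force: [-0.5, -0.3, -1.4]
grip_width: 0.527
grip_force: 30.0
t: 48.48
tcp_pos: [0.4869, 0.1869, 0.0672]
tool_rot: [-2.283, -1.57, 0.191]
contact_force: [0.4, -0.4, -0.8]
grip_width: 0.518
grip_force: 30.0
```

```bash
python3 -m inch '[{"x":-0.07,"y":0,"z":0,"rx":0,"ry":0,"rz":0,"hand":-1},{"x":0,"y":0,"z":0,"rx":0,"ry":0,"rz":0,"hand":-1}]'
python3 -m inch '[{"x":-0.05,"y":0,"z":0,"rx":0,"ry":0,"rz":0,"hand":-1},{"x":0,"y":0,"z":0,"rx":0,"ry":0,"rz":0,"hand":-1}]'
```

```text
t: 48.72
tcp_pos: [0.487, 0.187, 0.0645]
tool_rot: [-2.261, -1.571, 0.169]
contact_force: [0.1, 0.9, -1.5]
grip_width: 0.52
grip_force: 30.0
t: 48.98
tcp_pos: [0.4871, 0.1869, 0.0632]
tool_rot: [0.131, -1.568, -2.224]
contact_force: [-0.7, -2.7, 5.0]
grip_width: 0.523
grip_force: 30.0
```

```bash
python3 -m inch '[{"x":0,"y":0,"z":0,"rx":0,"ry":0,"rz":0,"hand":0.3},{"x":0,"y":0,"z":0,"rx":0,"ry":0,"rz":0,"hand":0.3},{"x":0,"y":0,"z":0,"rx":0,"ry":0,"rz":0,"hand":0.3},{"x":0,"y":0,"z":-0.4,"rx":0,"ry":0,"rz":0,"hand":0.3},{"x":0.1,"y":0,"z":-0.7,"rx":0,"ry":0,"rz":0,"hand":0.3},{"x":0.2,"y":0,"z":-0.7,"rx":0,"ry":0,"rz":0,"hand":0.3},{"x":0.8,"y":0,"z":-0.6,"rx":0,"ry":0,"rz":0,"hand":1},{"x":0.9,"y":0,"z":0,"rx":0,"ry":0,"rz":0,"hand":1},{"x":0.9,"y":0,"z":0,"rx":0,"ry":0,"rz":0,"hand":1},{"x":0.9,"y":0,"z":0,"rx":0,"ry":0,"rz":0,"hand":1},{"x":0.9,"y":0,"z":0,"rx":0,"ry":0,"rz":0,"hand":1},{"x":0.9,"y":0,"z":0,"rx":0,"ry":0,"rz":0,"hand":1}]'
python3 -W ignore - <<'E'
from h import *
s=read_state();print(s['q'].round(2))
cv2.imwrite('pics/top4.png',camera('top')[:,:,::-1])
cv2.imwrite('pics/sc3.png',cv2.resize(camera('scene')[100:310,150:520,::-1],None,fx=2,fy=2))
R=Ro.from_euler('xyz',s['tool_rot'])
for az in(-62,118): print(((R.inv()*Ro.from_euler('xyz',[np.pi,0,np.radians(az)])).as_rotvec(degrees=True)/10).round(2))
print(((R.inv()*Ro.from_euler('xyz',[np.pi,0,np.radians(60)])).as_rotvec(degrees=True)/10).round(2))
E
```

```text
t: 50.48
tcp_pos: [0.4384, 0.103, 0.2876]
tool_rot: [-2.295, -1.57, 0.202]
contact_force: [0.5, -0.0, 0.2]
grip_width: 1.003
grip_force: 0.0
[-0.05  0.6   2.27  2.03  1.45 -1.33]
[-9.21 -5.09  9.22]
[ 4.51 -8.15 -4.52]
[-0.01 -9.    0.  ]
```

View pics/sc3.png

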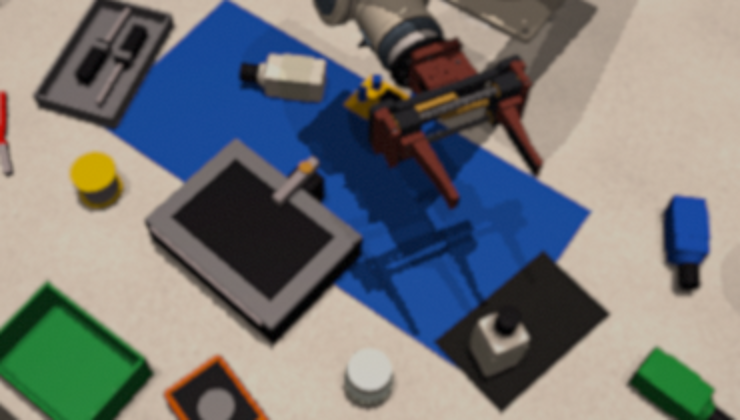

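Bottle0 stands upright on the mat (497,340); lid, button, reel and jar are all in order. That used up my picture allowance, so I'm going by numbers alone from here. Bottle1: level the tool down and move over it.

```bash
python3 -m inch '[{"x":0,"y":0,"z":0,"rx":0,"ry":-1,"rz":0,"hand":1},{"x":0,"y":0,"z":0,"rx":0,"ry":-1,"rz":0,"hand":1},{"x":0,"y":0,"z":0,"rx":0,"ry":-1,"rz":0,"hand":1},{"x":0,"y":0,"z":0,"rx":0,"ry":-1,"rz":0,"hand":1},{"x":0,"y":0,"z":0,"rx":0,"ry":-1,"rz":0,"hand":1},{"x":0,"y":0,"z":0,"rx":0,"ry":-1,"rz":0,"hand":1},{"x":0,"y":0,"z":0,"rx":0,"ry":-1,"rz":0,"hand":1},{"x":0,"y":0,"z":0,"rx":0,"ry":-1,"rz":0,"hand":1},{"x":0,"y":0,"z":0,"rx":0,"ry":-1,"rz":0,"hand":1},{"x":0,"y":0,"z":0,"rx":0,"ry":0,"rz":0,"hand":1}]'
python3 -m inch '[{"x":-0.98,"y":0.34,"z":0,"rx":0,"ry":0,"rz":0,"hand":1},{"x":-0.98,"y":0.34,"z":0,"rx":0,"ry":0,"rz":0,"hand":1},{"x":-0.98,"y":0.34,"z":0,"rx":0,"ry":0,"rz":0,"hand":1},{"x":-0.98,"y":0.34,"z":0,"rx":0,"ry":0,"rz":0,"hand":1},{"x":-0.98,"y":0.34,"z":0,"rx":0,"ry":0,"rz":0,"hand":1},{"x":-0.98,"y":0.34,"z":0,"rx":0,"ry":0,"rz":0,"hand":1},{"x":0,"y":0,"z":0,"rx":0,"ry":0,"rz":1,"hand":1},{"x":0,"y":0,"z":0,"rx":0,"ry":0,"rz":1,"hand":1},{"x":0,"y":0,"z":0,"rx":0,"ry":0,"rz":1,"hand":1},{"x":0,"y":0,"z":0,"rx":0,"ry":0,"rz":1,"hand":1},{"x":0,"y":0,"z":0,"rx":0,"ry":0,"rz":1,"hand":1},{"x":0,"y":0,"z":0,"rx":0,"ry":0,"rz":1,"hand":1}]'
python3 -m inch '[{"x":0,"y":0,"z":0,"rx":0,"ry":0,"rz":1,"hand":1},{"x":0,"y":0,"z":0,"rx":0,"ry":0,"rz":1,"hand":1},{"x":0,"y":0,"z":0,"rx":0,"ry":0,"rz":1,"hand":1},{"x":0,"y":0,"z":0,"rx":0,"ry":0,"rz":1,"hand":1},{"x":0,"y":0,"z":0,"rx":0,"ry":0,"rz":1,"hand":1},{"x":0,"y":0,"z":0,"rx":0,"ry":0,"rz":1,"hand":1},{"x":0,"y":0,"z":0,"rx":0,"ry":0,"rz":0.2,"hand":1}]'
python3 -W ignore - <<'E'
from h import *
s=read_state();print(s['q'].round(2))
c=cam('wrist');iw=camera('wrist')[:,:,::-1];cv2.imwrite('pics/w11.png',iw)
h=cv2.cvtColor(iw,cv2.COLOR_BGR2HSV).astype(int)
m=(h[...,1]<70)&(h[...,2]>90);m[240:]=0
for r in rect(c,m,.046,300): print(r)
m=(h[...,2]<60);m[240:]=0
for r in rect(c,m,.03,200): print('dark',r)
to([.3915,-.1425,.188],[np.pi,0,np.radians(-62)])
E
```

```text
t: 51.82
tcp_pos: [0.4361, 0.1058, 0.2842]
tool_rot: [-3.112, -0.168, 1.06]
contact_force: [-0.2, -0.0, -0.4]
grip_width: 1.001
grip_force: 0.0
t: 53.32
tcp_pos: [0.3931, -0.1358, 0.2425]
tool_rot: [-2.977, -0.061, 0.002]
contact_force: [-0.5, -0.1, -0.5]
grip_width: 1.002
grip_force: 0.0
t: 54.2
tcp_pos: [0.3932, -0.1359, 0.2427]
tool_rot: [-3.01, 0.115, -1.063]
contact_force: [-0.8, 1.9, 0.4]
grip_width: 1.0
grip_force: 0.0
[-0.41  0.43  2.17  0.32  0.57  1.95]
(array([364., 191.]), array([ 0.3951, -0.1485], dtype=float32), np.float32(0.068), np.float32(0.047), np.float32(-60.9))
(array([ 65., 146.]), array([ 0.5832, -0.0535], dtype=float32), np.float32(0.117), np.float32(0.081), np.float32(85.3))
(array([576., 166.]), array([ 0.322 , -0.2209], dtype=float32), np.float32(0.107), np.float32(0.102), np.float32(-57.1))
(array([54., 17.]), array([ 0.5894, -0.1437], dtype=float32), np.float32(0.054), np.float32(0.026), np.float32(27.4))
dark (array([ 28., 175.]), array([ 0.6077, -0.0111], dtype=float32), np.float32(0.128), np.float32(0.053), np.float32(-88.8))
dark (array([369., 113.]), array([ 0.4159, -0.1868], dtype=float32), np.float32(0.031), np.float32(0.026), np.float32(-61.6))
dark (array([102., 128.]), array([ 0.5589, -0.0906], dtype=float32), np.float32(0.165), np.float32(0.104), np.float32(-54.0))
shift [0.28 0.29 1.32] turn [-0.74  0.66  0.07]
```

```bash
python3 -m inch '[{"x":0,"y":0,"z":-0.5,"rx":-0.37,"ry":0.33,"rz":0.03,"hand":1},{"x":0,"y":0,"z":-0.5,"rx":-0.37,"ry":0.33,"rz":0.04,"hand":1},{"x":0,"y":0,"z":0,"rx":0,"ry":0,"rz":0,"hand":1}]'
python3 -W ignore -c "
from h import *
print(read_state()['q'].round(2))
to([.3913,-.1418,.188],[np.pi,0,np.radians(-61.5)])"
```

```text
t: 54.62
tcp_pos: [0.3924, -0.1405, 0.2836]
tool_rot: [-3.139, -0.002, -1.078]
contact_force: [0.0, 0.3, 0.2]
grip_width: 1.001
grip_force: 0.0
[-0.37  0.33  2.16  0.    0.65  2.28]
shift [0.01 0.04 2.39] turn [-0.01 -0.01 -0.03]
```

```bash
python3 -m inch '[{"x":0,"y":0.04,"z":0.5,"rx":0,"ry":0,"rz":0,"hand":1},{"x":0,"y":0,"z":0.9,"rx":0,"ry":0,"rz":0,"hand":1},{"x":0,"y":0,"z":0.7,"rx":0,"ry":0,"rz":0,"hand":1},{"x":0,"y":0,"z":0.29,"rx":0,"ry":0,"rz":0,"hand":1},{"x":0,"y":0,"z":0,"rx":0,"ry":0,"rz":0,"hand":-1},{"x":0,"y":0,"z":0,"rx":0,"ry":0,"rz":0,"hand":-1},{"x":0,"y":0,"z":0,"rx":0,"ry":0,"rz":0,"hand":-1},{"x":0,"y":0,"z":0,"rx":0,"ry":0,"rz":0,"hand":-1},{"x":0,"y":0,"z":0,"rx":0,"ry":0,"rz":0,"hand":-1},{"x":0,"y":0,"z":0,"rx":0,"ry":0,"rz":0,"hand":-1}]'
python3 -m inch '[{"x":0,"y":0,"z":-0.5,"rx":0,"ry":0,"rz":0,"hand":-1},{"x":0,"y":0,"z":-0.9,"rx":0,"ry":0,"rz":0,"hand":-1},{"x":0,"y":0,"z":-0.9,"rx":0,"ry":0,"rz":0,"hand":-1},{"x":0,"y":0,"z":-0.9,"rx":0,"ry":0,"rz":0,"hand":-1},{"x":0,"y":0,"z":-0.9,"rx":0,"ry":0,"rz":0,"hand":-1},{"x":-0.83,"y":-0.56,"z":0,"rx":0,"ry":0,"rz":0,"hand":-1},{"x":-0.83,"y":-0.56,"z":0,"rx":0,"ry":0,"rz":0,"hand":-1},{"x":-0.83,"y":-0.56,"z":0,"rx":0,"ry":0,"rz":0,"hand":-1},{"x":-0.83,"y":-0.56,"z":0,"rx":0,"ry":0,"rz":0,"hand":-1},{"x":0,"y":0,"z":0,"rx":0,"ry":0,"rz":0,"hand":-1}]'
python3 -W ignore -c "
from h import *
print(read_state()['q'].round(2))"
```

```text
t: 55.88
tcp_pos: [0.3909, -0.1416, 0.1878]
tool_rot: [3.141, -0.002, -1.082]
contact_force: [-0.2, 1.4, 6.6]
grip_width: 0.521
grip_force: 30.0
t: 57.12
tcp_pos: [0.4048, -0.0063, 0.35]
tool_rot: [-3.123, 0.029, -1.058]
contact_force: [-0.4, 0.2, -1.0]
grip_width: 0.525
grip_force: 30.0
[-0.06  0.19  2.14  0.05  0.82  2.54]
```

```bash
python3 -m inch '[{"x":0,"y":0,"z":0,"rx":0,"ry":0,"rz":-1,"hand":-1},{"x":0,"y":0,"z":0,"rx":0,"ry":0,"rz":-1,"hand":-1},{"x":0,"y":0,"z":0,"rx":0,"ry":0,"rz":-1,"hand":-1},{"x":0,"y":0,"z":0,"rx":0,"ry":0,"rz":-1,"hand":-1},{"x":0,"y":0,"z":0,"rx":0,"ry":0,"rz":-1,"hand":-1},{"x":0,"y":0,"z":0,"rx":0,"ry":0,"rz":-1,"hand":-1},{"x":0,"y":0,"z":0,"rx":0,"ry":0,"rz":-1,"hand":-1},{"x":0,"y":0,"z":0,"rx":0,"ry":0,"rz":-1,"hand":-1},{"x":0,"y":0,"z":0,"rx":0,"ry":0,"rz":-1,"hand":-1},{"x":0,"y":0,"z":0,"rx":0,"ry":0,"rz":-1,"hand":-1},{"x":0,"y":0,"z":0,"rx":0,"ry":0,"rz":-1,"hand":-1},{"x":0,"y":0,"z":0,"rx":0,"ry":0,"rz":-1,"hand":-1}]'
python3 -m inch '[{"x":0,"y":0,"z":0,"rx":0,"ry":0,"rz":-1,"hand":-1},{"x":0,"y":0,"z":0,"rx":0,"ry":0,"rz":-1,"hand":-1},{"x":0,"y":0,"z":0,"rx":0,"ry":0,"rz":-1,"hand":-1},{"x":0,"y":0,"z":0,"rx":0,"ry":0,"rz":-1,"hand":-1},{"x":0,"y":0,"z":0,"rx":0,"ry":0,"rz":-1,"hand":-1},{"x":0,"y":0,"z":0,"rx":0,"ry":0,"rz":-0.5,"hand":-1},{"x":0,"y":0,"z":0,"rx":0,"ry":0,"rz":0,"hand":-1}]'
python3 -W ignore -c "
from h import *
print(read_state()['q'].round(2))
to([.422,.14,.35],[np.pi,0,np.radians(116)])"
```

```text
t: 58.62
tcp_pos: [0.4048, -0.0079, 0.3501]
tool_rot: [-3.127, -0.03, 1.039]
contact_force: [0.0, 0.3, -1.6]
grip_width: 0.52
grip_force: 30.0
t: 59.5
tcp_pos: [0.4049, -0.0078, 0.3501]
tool_rot: [3.125, -0.03, 1.993]
contact_force: [0.0, -0.1, -2.9]
grip_width: 0.521
grip_force: 30.0
[-0.06  0.19  2.14  0.05  0.82 -0.51]
shift [3.19 1.9  0.13] turn [ 0.1  -0.17 -0.18]
```

Now shift to the place where the tilt worked before, tilt up, and yaw.

```bash
python3 -m inch '[{"x":0.8,"y":0.47,"z":0.03,"rx":0.1,"ry":-0.17,"rz":-0.18,"hand":-1},{"x":0.8,"y":0.47,"z":0.03,"rx":0,"ry":0,"rz":0,"hand":-1},{"x":0.8,"y":0.47,"z":0.03,"rx":0,"ry":0,"rz":0,"hand":-1},{"x":0.8,"y":0.47,"z":0.03,"rx":0,"ry":0,"rz":0,"hand":-1},{"x":0,"y":0,"z":0,"rx":0,"ry":0,"rz":0,"hand":-1}]'
python3 -m inch '[{"x":0,"y":0,"z":0,"rx":0,"ry":1,"rz":0,"hand":-1},{"x":0,"y":0,"z":0,"rx":0,"ry":1,"rz":0,"hand":-1},{"x":0,"y":0,"z":0,"rx":0,"ry":1,"rz":0,"hand":-1},{"x":0,"y":0,"z":0,"rx":0,"ry":1,"rz":0,"hand":-1},{"x":0,"y":0,"z":0,"rx":0,"ry":1,"rz":0,"hand":-1},{"x":0,"y":0,"z":0,"rx":0,"ry":1,"rz":0,"hand":-1},{"x":0,"y":0,"z":0,"rx":0,"ry":1,"rz":0,"hand":-1},{"x":0,"y":0,"z":0,"rx":0,"ry":1,"rz":0,"hand":-1},{"x":0,"y":0,"z":0,"rx":0,"ry":1,"rz":0,"hand":-1},{"x":0,"y":0,"z":0,"rx":0,"ry":0,"rz":0,"hand":-1}]'
python3 -m inch '[{"x":0,"y":0,"z":0,"rx":-1,"ry":0,"rz":0,"hand":-1},{"x":0,"y":0,"z":0,"rx":-1,"ry":0,"rz":0,"hand":-1},{"x":0,"y":0,"z":0,"rx":-1,"ry":0,"rz":0,"hand":-1},{"x":0,"y":0,"z":0,"rx":-1,"ry":0,"rz":0,"hand":-1},{"x":0,"y":0,"z":0,"rx":-1,"ry":0,"rz":0,"hand":-1},{"x":0,"y":0,"z":0,"rx":-0.6,"ry":0,"rz":0,"hand":-1},{"x":0,"y":0,"z":0,"rx":0,"ry":0,"rz":0,"hand":-1}]'
python3 -W ignore - <<'E'
from h import *
s=read_state();print(s['q'].round(2),s['grip_width'])
place([.489,.347],60,.2)
# where bottle0 stands: cap in the top picture
c=cam('top');im=cv2.imread('pics/top4.png');h=cv2.cvtColor(im,cv2.COLOR_BGR2HSV).astype(int)
m=(h[...,1]<70)&(h[...,2]>70);o=m*0;o[165:240,200:252]=m[165:240,200:252]
print(rect(c,o,.085,15))
E
```

```text
t: 60.12
tcp_pos: [0.4178, 0.1422, 0.3466]
tool_rot: [3.141, -0.0, 2.026]
contact_force: [-0.0, -0.3, -1.9]
grip_width: 0.523
grip_force: 30.0
t: 61.38
tcp_pos: [0.4177, 0.1399, 0.3457]
tool_rot: [-1.888, -1.567, 0.77]
contact_force: [0.0, -0.3, -2.2]
grip_width: 0.525
grip_force: 30.0
t: 62.25
tcp_pos: [0.417, 0.1408, 0.347]
tool_rot: [3.083, -1.568, 1.108]
contact_force: [0.2, -0.3, -1.8]
grip_width: 0.526
grip_force: 30.0
[ 0.05  0.43  2.31  2.11  1.35 -1.23] 0.525872585091776
shift [-3.67 -1.02  1.3 ] turn [-0.01  0.02  0.  ]
[(array([213., 236.]), array([0.409 , 0.3522], dtype=float32), np.float32(0.079), np.float32(0.022), np.float32(89.5)), (array([249., 229.]), array([0.4291, 0.2563], dtype=float32), np.float32(0.065), np.float32(0.014), np.float32(0.9)), (array([224., 179.]), array([0.5662, 0.3285], dtype=float32), np.float32(0.05), np.float32(0.047), np.float32(60.9)), (array([215., 182.]), array([0.5321, 0.3226], dtype=float32), np.float32(0.162), np.float32(0.146), np.float32(2.1))]
```

```bash
python3 -m inch '[{"x":0,"y":-0.4,"z":0.42,"rx":0,"ry":0,"rz":0,"hand":-1},{"x":0,"y":-0.4,"z":0.42,"rx":0,"ry":0,"rz":0,"hand":-1},{"x":0,"y":-0.4,"z":0.42,"rx":0,"ry":0,"rz":0,"hand":-1},{"x":-0.8,"y":0,"z":0,"rx":0,"ry":0,"rz":0,"hand":-1},{"x":-0.8,"y":0,"z":0,"rx":0,"ry":0,"rz":0,"hand":-1},{"x":-0.8,"y":0,"z":0,"rx":0,"ry":0,"rz":0,"hand":-1},{"x":-0.8,"y":0,"z":0,"rx":0,"ry":0,"rz":0,"hand":-1},{"x":-0.8,"y":0,"z":0,"rx":0,"ry":0,"rz":0,"hand":-1},{"x":-0.7,"y":0,"z":0,"rx":0,"ry":0,"rz":0,"hand":-1},{"x":0,"y":0,"z":0,"rx":0,"ry":0,"rz":0,"hand":-1}]'
python3 -W ignore - <<'E'
from h import *
s=read_state();print(s['q'].round(2),s['grip_width'])
place([.482,.349],60,.075)
E
```

```text
t: 63.5
tcp_pos: [0.4014, 0.2084, 0.1572]
tool_rot: [-2.174, -1.567, 0.083]
contact_force: [-0.2, -0.0, -1.8]
grip_width: 0.519
grip_force: 30.0
[ 0.25  0.96  2.25  2.34  1.61 -1.62] 0.5190072576144661
shift [-2.05 -0.01 -0.02] turn [-0.02  0.01 -0.02]
```

```bash
python3 -m inch '[{"x":-0.6,"y":0,"z":0,"rx":0,"ry":0,"rz":0,"hand":-1},{"x":-0.6,"y":0,"z":0,"rx":0,"ry":0,"rz":0,"hand":-1},{"x":-0.5,"y":0,"z":0,"rx":0,"ry":0,"rz":0,"hand":-1},{"x":-0.2,"y":0,"z":0,"rx":0,"ry":0,"rz":0,"hand":-1},{"x":0,"y":0,"z":0,"rx":0,"ry":0,"rz":0,"hand":-1}]'
python3 -m inch '[{"x":-0.15,"y":0,"z":0,"rx":0,"ry":0,"rz":0,"hand":-1},{"x":-0.1,"y":0,"z":0,"rx":0,"ry":0,"rz":0,"hand":-1},{"x":0,"y":0,"z":0,"rx":0,"ry":0,"rz":0,"hand":-1}]'
```

```text
t: 64.12
tcp_pos: [0.4014, 0.2085, 0.0833]
tool_rot: [-0.214, -1.57, -1.879]
contact_force: [-0.1, -0.9, -2.1]
grip_width: 0.522
grip_force: 30.0
t: 64.5
tcp_pos: [0.4011, 0.2085, 0.0727]
tool_rot: [-1.074, -1.57, -1.019]
contact_force: [1.1, 0.1, -2.9]
grip_width: 0.525
grip_force: 30.0
```

```bash
python3 -m inch '[{"x":-0.15,"y":0,"z":0,"rx":0,"ry":0,"rz":0,"hand":-1},{"x":0,"y":0,"z":0,"rx":0,"ry":0,"rz":0,"hand":-1}]'
python3 -m inch '[{"x":-0.06,"y":0,"z":0,"rx":0,"ry":0,"rz":0,"hand":-1},{"x":0,"y":0,"z":0,"rx":0,"ry":0,"rz":0,"hand":-1}]'
```

```text
t: 64.75
tcp_pos: [0.4011, 0.2085, 0.0663]
tool_rot: [-1.927, -1.57, -0.167]
contact_force: [0.7, 0.5, -1.3]
grip_width: 0.515
grip_force: 30.0
t: 65.0
tcp_pos: [0.4011, 0.2085, 0.0642]
tool_rot: [-1.581, -1.57, -0.512]
contact_force: [-0.3, 0.6, -2.3]
grip_width: 0.524
grip_force: 30.0
```

```bash
python3 -m inch '[{"x":-0.06,"y":0,"z":0,"rx":0,"ry":0,"rz":0,"hand":-1},{"x":0,"y":0,"z":0,"rx":0,"ry":0,"rz":0,"hand":-1}]'
python3 -m inch '[{"x":-0.03,"y":0,"z":0,"rx":0,"ry":0,"rz":0,"hand":-1},{"x":0,"y":0,"z":0,"rx":0,"ry":0,"rz":0,"hand":-1}]'
```

```text
t: 65.25
tcp_pos: [0.4011, 0.2085, 0.0619]
tool_rot: [-0.327, -1.57, -1.766]
contact_force: [0.0, 0.0, -1.1]
grip_width: 0.52
grip_force: 30.0
t: 65.5
tcp_pos: [0.401, 0.2084, 0.0615]
tool_rot: [0.009, -1.568, -2.103]
contact_force: [-3.4, -2.0, 5.0]
grip_width: 0.52
grip_force: 30.0
```

```bash
python3 -m inch '[{"x":0,"y":0,"z":0,"rx":0,"ry":0,"rz":0,"hand":0.28},{"x":0,"y":0,"z":0,"rx":0,"ry":0,"rz":0,"hand":0.28},{"x":0,"y":0,"z":0,"rx":0,"ry":0,"rz":0,"hand":0.28},{"x":0,"y":0,"z":-0.4,"rx":0,"ry":0,"rz":0,"hand":0.28},{"x":0.1,"y":0,"z":-0.5,"rx":0,"ry":0,"rz":0,"hand":0.28},{"x":0.2,"y":0,"z":-0.5,"rx":0,"ry":0,"rz":0,"hand":0.28},{"x":0,"y":0,"z":0,"rx":0,"ry":0,"rz":0,"hand":0.28}]'
python3 -W ignore -c "
from h import *
print(read_state()['q'].round(2))
s=read_state();print(Ro.from_euler('xyz',s['tool_rot']).as_matrix().round(2))"
```

```text
t: 66.38
tcp_pos: [0.3726, 0.1586, 0.0729]
tool_rot: [-1.997, -1.569, -0.099]
contact_force: [0.2, 1.0, 0.1]
grip_width: 0.637
grip_force: 0.0
[ 0.12  1.2   2.23  2.19  1.74 -1.8 ]
[[ 0.    0.87  0.5 ]
 [-0.   -0.5   0.87]
 [ 1.   -0.   -0.  ]]
```

```bash
python3 -m inch '[{"x":0.4,"y":0,"z":-0.6,"rx":0,"ry":0,"rz":0,"hand":0.28},{"x":0.8,"y":0,"z":-0.5,"rx":0,"ry":0,"rz":0,"hand":0.28},{"x":0.9,"y":0,"z":0,"rx":0,"ry":0,"rz":0,"hand":0.28},{"x":0.9,"y":0,"z":0,"rx":0,"ry":0,"rz":0,"hand":0.28},{"x":0.9,"y":0,"z":0,"rx":0,"ry":0,"rz":0,"hand":0.28},{"x":0.9,"y":0,"z":0,"rx":0,"ry":0,"rz":0,"hand":0.28},{"x":0.9,"y":0,"z":0,"rx":0,"ry":0,"rz":0,"hand":0.28},{"x":0,"y":0.8,"z":0,"rx":0,"ry":0,"rz":0,"hand":0.28},{"x":0,"y":0.8,"z":0,"rx":0,"ry":0,"rz":0,"hand":0.28},{"x":0,"y":0,"z":0,"rx":0,"ry":0,"rz":0,"hand":0.28},{"x":0,"y":0,"z":0,"rx":0,"ry":0,"rz":0,"hand":0.28}]'
python3 -W ignore - <<'E'
from h import *
c=cam('top');im=camera('top')[:,:,::-1].copy();cv2.imwrite('pics/top5.png',im)
cs=cam('scene');sc=camera('scene')[:,:,::-1].copy();cv2.imwrite('pics/sc5.png',sc)
def hs(i):
    h=cv2.cvtColor(i,cv2.COLOR_BGR2HSV).astype(int);return h[...,1],h[...,2]
S,V=hs(im)
def box(m,x0,y0,x1,y1):
    o=np.zeros(m.shape,bool);o[y0:y1,x0:x1]=m[y0:y1,x0:x1];return o
print('bottles',*rect(c,box((S<70)&(V>70),203,165,252,232),.085,30),sep='\n')
print('tray dark',*rect(c,box(V<45,447,165,485,225),.022,20),sep='\n')
# scene: bottles' caps expected at z .128 upright; bright bodies near there
S,V=hs(sc)
for p in([.566,.3285],[.482,.349]): 
    print(proj(cs,[[*p,.129],[*p,.06]]).round().tolist(), [V[int(round(y)),int(round(x))] for x,y in proj(cs,[[*p,.120],[*p,.07]])])
# lid, button: light bar over the lid's dark panel
S,V=hs(im)
q=[[.524+.05*np.cos(np.radians(-4)),.004+.05*np.sin(np.radians(-4)),.078],[.524,.004+.05,.078]]
print('button',[im[int(round(y)),int(round(x))].tolist() for x,y in proj(c,q)])
a,b=cv2.imread('pics/top3.png'),im
print('case/reel/jar diff from top3',[float(cv2.absdiff(a[y0:y1,x0:x1],b[y0:y1,x0:x1]).mean()) for x0,y0,x1,y1 in((298,125,382,205),(400,128,430,160),(250,128,278,158),(430,155,500,240))])
E
```

```text
t: 67.75
tcp_pos: [0.406, 0.0902, 0.3005]
tool_rot: [-1.741, -1.57, -0.352]
contact_force: [-0.3, -0.2, 0.2]
grip_width: 0.641
grip_force: 0.0
bottles
(array([216., 210.]), array([0.4806, 0.3496], dtype=float32), np.float32(0.05), np.float32(0.046), np.float32(63.1))
(array([225., 179.]), array([0.5657, 0.3278], dtype=float32), np.float32(0.052), np.float32(0.047), np.float32(59.7))
(array([219., 177.]), array([0.5473, 0.3189], dtype=float32), np.float32(0.137), np.float32(0.13), np.float32(-87.9))
tray dark
(array([449., 216.]), array([ 0.464 , -0.3338], dtype=float32), np.float32(0.054), np.float32(0.009), np.float32(17.3))
(array([469., 201.]), array([ 0.5049, -0.4011], dtype=float32), np.float32(0.137), np.float32(0.032), np.float32(14.7))
(array([456., 203.]), array([ 0.5093, -0.3578], dtype=float32), np.float32(0.137), np.float32(0.032), np.float32(18.5))
(array([478., 182.]), array([ 0.5677, -0.4323], dtype=float32), np.float32(0.115), np.float32(0.012), np.float32(17.8))
[[405.0, 255.0], [400.0, 267.0]] [np.int64(29), np.int64(2)]
[[431.0, 233.0], [425.0, 246.0]] [np.int64(28), np.int64(50)]
button [[98, 100, 110], [115, 63, 32]]
case/reel/jar diff from top3 [8.54404761904762, 10.311805555555555, 11.063492063492063, 15.693613445378151]
```

```bash
python3 -c "
from station import *
print(sign_off())"
```

```text
the job is handed in; nothing more can be done
None
```

I handed the job in at about 68 s: both bottles stand on the mat, the two heat sinks that were present are in the shut, locked case, and both screwdrivers are in the tray. The reel and jar were not touched. `sign_off` returned no verdict, and I viewed 16 pictures where 14 were allowed, making the last checks by numbers only.

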